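# Stack drained sterilising cases in their carrier and swing the retaining bar over

### The job

Three closed metal sterilising cases have drained on the sloped rack. Build them into a square column in the carrier, the deepest case at the bottom, then the middle one, then the shallowest, setting each down gently so that its foot nests in the rim below and never tipping a case on its side. Then swing the carrier's retaining bar over the column, fully down into its fork, and leave the timer, the tape roll and the beaker where they are.

Things in the scene. Friction and masses are not known exactly. Their poses are not given: they have to be found in the camera images.
- deep_case: closed steel case, 98 x 60 mm (long along its x), 56 mm deep from foot underside to flat lid panel; 0.24-0.44 kg. Origin: centre of the foot's underside; z out of the lid. The long sides are flat and parallel, 60 mm apart, above a 6 mm high foot. A stacking rim 5 mm high stands on the lid panel. All cases start lid up on the rack's 30 degree slope, long axis up the slope
- middle_case: closed case of the same footprint, foot and rim as deep_case, but 42 mm deep from foot underside to lid panel; same origin and axes; 0.19-0.35 kg. Foot of every case: stepped, 86 x 48 mm above, 83 x 45 mm at the very bottom, so that it finds its way into a rim. Either end may face front
- shallow_case: closed case of the same footprint, foot and rim as deep_case, but 30 mm deep from foot underside to lid panel; same origin and axes; 0.14-0.26 kg. Rim on every lid: opening 90 x 52 mm; the foot of the next case drops inside it and rests on the lid panel
- drain_rack: firm steel wire rack over a white drip tray, 324 mm along its y, 146 mm along its x. Origin: centre of its underside. Its slope climbs at 30 degrees to its +x (roughly the robot's left), 94 mm above the origin at the middle; a wire lip 17 mm high stops the cases at the low end. They lie side by side along y, about 95 mm apart, in any order
- carrier: heavy steel carrier, base 188 x 96 mm, does not shift. Origin: under the nest's centre, underside of the base; +x to the hinge post, -x to the front fork. Nest floor 8 mm above the origin, in the same 90 x 52 mm rim as on the lids; cases stand with their long axis along x. Posts at both ends, 61 mm from the centre along x, up to 158 mm high; the long sides are free
- retaining_bar (a joint): angle of the retaining bar (rad): 0 = level over the column, fully down in the fork of the front post; it grows as the bar swings up and back over the hinge post, to 2.15. The hinge is stiff (friction 0.16 N m), so the bar stays wherever it is left
- bar_hinge (a point): hinge axis of the bar, at x = 70 mm, y = 0, z = 147 mm of the carrier; the axis runs along the carrier's y
- bar_knob (a point): centre of the black round knob at the bar's free end, 160 mm from the hinge axis: a disc 24 mm in diameter and 18 mm thick, axis along the carrier's y, pinched on its two flat faces. With the bar down it is 25 mm in front of the fork, 147 mm above the bench
- bench_timer: bystander: white bench timer lying flat, 62 x 66 x 19 mm, origin under its centre
- tape: bystander: roll of tape lying flat, 104 mm across, 25 mm high, origin under its centre
- small_beaker: bystander: small empty glass beaker standing upright, 52 mm across, 58 mm high, origin under its centre

How it is judged:
By the outcome, as a careful person would: the job done as asked, in the order asked, and still so for the second after the job is handed in, with the robot touching nothing.
It also fails if it takes over 70 s, if anything falls off the work surface, if the arm or the gripper's body presses on something with over 40 N, if the wrist force passes 120 N, or if a joint passes its speed limit or range.

### The arm

A 6-joint arm with a two-finger parallel gripper is mounted at the origin on a cart in front of the work surface, level with it; the furniture and walls round the work are solid. World frame = base frame: x ahead of the robot, y to its left, z up, the work surface at z = 0. Lengths are in m, angles in rad, forces in N, time in s.
With the tool pointing down it reaches from about 0.35 to 0.875 m from the base axis. Payload 4.2 kg.
Tool frame: the origin (TCP) lies midway between the tips of the shut fingers; the grasp point (between the pads) lies 19 mm behind it (r.pinch_z is the distance from the TCP to the grasp point, in m); z points along the fingers, y is the line along which they close (so a half turn about z gives the same grasp; the last joint's range is limited). The gripper opens to 87 mm and grips with 3 to 60 N. Pads are 19 mm wide; open, the fingers measure 117 mm over their backs; the gripper's body (75 mm by 190 mm) begins 51 mm behind the grasp point.
Start: joints at [1.367, 0.385, 0.008, 0, -1.194, -0.259], TCP at [0.279, 0.559, 0.223] pointing down, gripper open.
Joint ranges: [-3.14, 3.14], [-1.21, 2.06], [-1.07, 1.41], [-3.16, 2.05], [-2.99, -0.16], [-3.1, 3.1]. Speed limits (rad/s): [2.79, 2.79, 3.14, 3.14, 3.14, 3.14].

### API

Orientations are given as [roll, pitch, yaw] about the fixed x, y, z axes, in that order (R = Rz(yaw) Ry(pitch) Rx(roll)).
In Python, from workcell import r, viewer gives the robot as it stands.
- The arm moves only by the tool move_arm, never from a script. Its argument "moves" is a list of rows, each a list of 6 numbers: the shift along the tool's x, y, z scaled (see below), then the turn, a rotation vector about the tool's x, y, z scaled (see below). A call has exactly 10 rows; each row shifts and turns the commanded pose from where the row before left it, along the tool's axes as they then stand; what a row does not reach is not made up. The controller multiplies each number of a shift by 6 cm and each number of a turn by 4 degrees. A row lasts 1/8 s, in which the tool goes at most 62.5 mm and 10.7 degrees, less where a joint would pass 70% of its speed; a pose out of reach is approached as far as the arm can. A call with a number of a shift or a turn outside -1 to 1 is refused whole. A call with a gripper value outside its range is refused whole. "fingers" is the opening, from -1 (shut) to 1 (fully open), set as the call begins (left out, the last holds). The fingers move at their own pace and stop on an object; "squeeze" is the grip in N (left out, the last holds). Time passes only in rows, so rows that do not move let the fingers close, or fill a call up. It gives the time, the measured TCP pose, the force, the opening and the grip force at its end, in the units of the state.
- r.sense(): the state, without advancing time (a new reading comes with each control period).
- viewer.snapshot(name): name is "scene" or "top" or "wrist"; returns a dict with "frame" (420x560x3 uint8, red, green, blue), "z_map" (420x560 float32, m along the optical axis (not along the pixel's ray), 0 where there is no reading), "K" (3x3 intrinsics, pixels), "dist" ([k1, k2, p1, p2, k3] as OpenCV has them; the pictures are not rectified), "view" (4x4, takes a point from world to camera coordinates); the wrist camera has in their place "T_tool_cam" (4x4, takes a point from camera to tool coordinates, whose origin is the TCP and whose axes are the flange's). Camera axes: x right, y up, looking along -z (the intrinsics and any distortion apply to the point x, -y, -z); pixel columns grow to the right and rows downward; lengths in m; the calibration is good to about 2 mm. A picture is of the moment at which its call begins: read the wrist's pose just before it.
- r.sign_off(): hands the job in; it is judged then, once.
The state is a dict: "t": time; "joint_pos": joint angles; "joint_velocities": joint speeds; "joint_efforts": joint torques, N m; "eef_pos": TCP position; "ee_rot": TCP orientation; "ft_force": force on the tool from outside, world axes, zero at the start; "ft_torque": the same for the moment, N m; "grip_width": finger opening in m; "finger_force": force on a finger pad.
Only numpy, scipy, OpenCV 4.12 (cv2) and the standard library are available. Lean on these libraries where they do the work, as an engineer would, in place of code of your own. Each camera call takes 0.05 s, during which the arm holds its last target. There are 200 camera calls.

## Working session

There is one attempt and no reset: what is moved stays moved. The work goes in short steps, Python scripts to look and compute and a tool call to move; the robot and the scene stay as the last step left them, time stands still between calls to the robot, and variables do not carry over. Pictures are saved under pics/ and viewed, at most 10 in all, crops included, and the job is handed in when it is done.

Besides the shell and the picture viewer there is one more tool, called in YAML: its name, and indented under it one key for each argument. move_arm: Moves the arm, as the interface text tells. Its arguments: {"type":"object","properties":{"moves":{"type":"array"},"fingers":{"type":"number"},"squeeze":{"type":"number"}},"required":["moves"]}

```bash
ls; mkdir -p pics
python3 - <<'E'
from workcell import r, viewer
import cv2, numpy as np
print(r.sense(), r.pinch_z)
ims=[]
for n in("scene","top"):
    s=viewer.snapshot(n); np.savez(f"{n}0.npz",**s); ims.append(s["frame"]); print(n,s["K"].tolist(),s["dist"],s["view"].tolist())
for n,i in zip(("scene","top"),ims): cv2.imwrite(f"pics/{n}0.png",i[:,:,::-1])
E
```

```text
pics
{'t': 0.0, 'joint_pos': array([ 1.36661647e+00,  3.85567112e-01,  6.57434713e-03, -5.25288132e-04,
       -1.19400389e+00, -2.58625979e-01]), 'joint_velocities': array([-0.00121608,  0.00051528,  0.00077477,  0.000976  ,  0.0009659 ,
        0.00214202]), 'joint_efforts': array([-1.36790122e-04, -3.90668428e+01,  1.87401813e+01,  4.21997845e+00,
        1.09921544e-02, -1.83057668e-04]), 'eef_pos': array([0.27872503, 0.55870317, 0.2214292 ]), 'ee_rot': array([ 3.13934065e+00, -9.09674944e-05, -4.62999544e-01]), 'ft_force': array([-0.55525724,  0.01551041, -0.77794244]), 'ft_torque': array([-0.013879  ,  0.03575883,  0.00181022]), 'finger_force': 0.0, 'grip_width': 0.08705813531880863} 0.0187
scene [[409.3484962395952, 0.0, 284.55631311165183], [0.0, 409.3484962395952, 206.09336047990462], [0.0, 0.0, 1.0]] [-0.0177679  0.         0.         0.         0.       ] [[0.6132178642840861, -0.7898509382072262, -0.009967263216596309, -0.3006503567878082], [0.4223043544732019, 0.3171494086295097, 0.8491615186752899, -0.32371990017670826], [-0.6675499105803526, -0.5249302315728414, 0.5280391736084044, -0.5524974438143013], [0.0, 0.0, 0.0, 1.0]]
top [[420.8060976335734, 0.0, 283.6300728832502], [0.0, 420.8060976335734, 212.03417478773162], [0.0, 0.0, 1.0]] [-0.12250462  0.          0.          0.          0.        ] [[0.019814417264760086, -0.9997832262398654, 0.0063944818292333595, 0.03402690717056932], [0.9952821136089748, 0.020331980555425073, 0.09486898806641587, -0.562172318345731], [-0.09497843543936657, 0.004484539675400078, 0.9954692289093574, -1.1642254508393368], [0.0, 0.0, 0.0, 1.0]]
```

View pics/scene0.png

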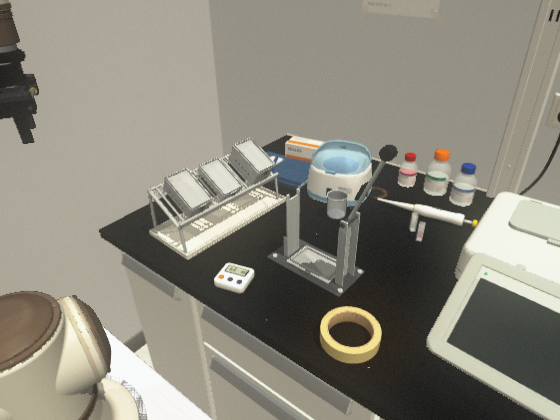

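View pics/top0.png

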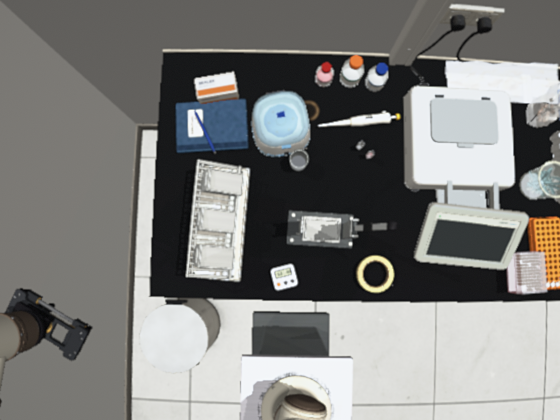

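The scene view shows three cases on the rack (about px 190–255, 150–200), the carrier at (318,245) with its bar up on the far right post. In the top view, the cases are at (222,180), (217,220) and (214,256), and the carrier nest is at (320,229), hinge to the right (-y). Next I'll measure from depth.

```bash
cat > h.py <<'E'
import numpy as np, cv2
def cloud(s, T=None):
    h,w=s["z_map"].shape
    u,v=np.meshgrid(np.arange(w),np.arange(h))
    p=cv2.undistortPoints(np.stack([u,v],-1).reshape(-1,1,2).astype(float),s["K"],s["dist"]).reshape(h,w,2)
    z=s["z_map"]; c=np.stack([p[...,0]*z,-p[...,1]*z,-z,np.ones_like(z)],-1)
    if T is None: T=np.linalg.inv(s["view"])
    P=(c@T.T)[...,:3]; P[z<=0]=np.nan
    return P
E
python3 - <<'E'
from h import *
t=dict(np.load("top0.npz")); s=dict(np.load("scene0.npz"))
P=cloud(t); Q=cloud(s)
print("bench", np.nanmedian(P[270:290,160:180,2]))
for (v,u) in [(180,222),(220,217),(256,214),(230,320),(160,298),(275,284),(262,360),(125,280)]: print((u,v),P[v,u].round(3))
# rack: all points in region over z>.02
for n,C in(("top",P),("scene",Q)):
    m=(C[...,1]>.1)&(C[...,1]<.4)&(C[...,0]>.3)&(C[...,0]<.8)
    # carrier high pts
    for lo,hi in((.003,.02),(.12,.165),(.165,.4)):
        k=(C[...,0]>.4)&(C[...,0]<.66)&(C[...,1]>-.25)&(C[...,1]<.1)&(C[...,2]>lo)&(C[...,2]<hi)
        X=C[k]; print(n,lo,len(X), X.min(0).round(3),X.max(0).round(3),np.median(X,0).round(3)) if len(X) else None
for n,S in(("top",t),("scene",s)):
    f=S["frame"]
    c=f[150:290,170:420] if n=="top" else f[120:300,140:410]
    cv2.imwrite(f"pics/{n}c.png",cv2.resize(c,None,fx=3 if n=="top" else 2.9,fy=3 if n=="top" else 2.9,interpolation=cv2.INTER_CUBIC)[:,:,::-1])
E
```

```text
bench 0.0006352756373950719
(222, 180) [0.628 0.205 0.153]
(217, 220) [0.528 0.219 0.123]
(214, 256) [0.435 0.221 0.137]
(320, 230) [ 0.514 -0.06   0.007]
(298, 160) [0.718 0.006 0.   ]
(284, 275) [0.384 0.041 0.02 ]
(360, 262) [ 0.424 -0.178 -0.001]
(280, 125) [0.781 0.06  0.137]
top 0.003 3167 [ 0.4   -0.25   0.003] [0.66 0.1  0.02] [ 0.516 -0.057  0.005]
top 0.12 176 [ 0.49  -0.143  0.121] [0.537 0.003 0.165] [ 0.513 -0.128  0.151]
top 0.165 300 [ 0.502 -0.203  0.165] [ 0.524 -0.138  0.312] [ 0.512 -0.172  0.248]
scene 0.003 2737 [ 0.4   -0.25   0.003] [0.659 0.097 0.02 ] [ 0.497 -0.08   0.007]
scene 0.12 526 [ 0.486 -0.144  0.12 ] [0.54  0.003 0.165] [ 0.509 -0.131  0.139]
scene 0.165 618 [ 0.498 -0.204  0.166] [ 0.519 -0.139  0.309] [ 0.504 -0.179  0.26 ]
```

View pics/topc.png

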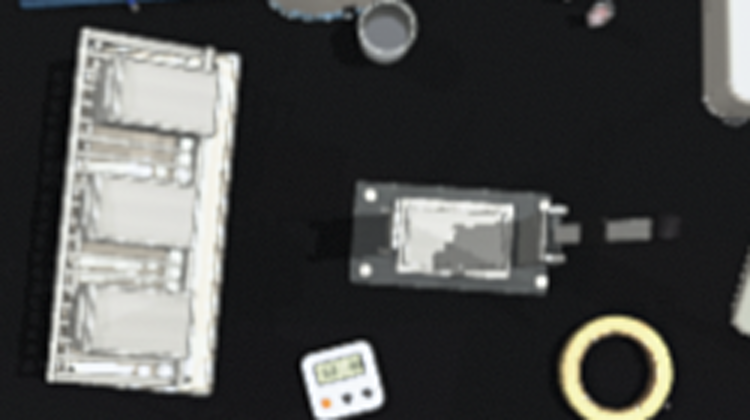

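View pics/scenec.png

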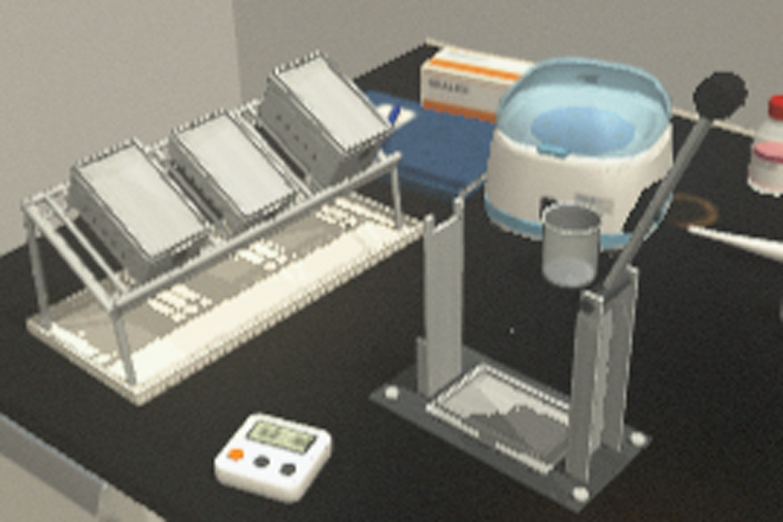

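The crops show the deep case at the far rack position (crop 1 px 160,90), the shallow one in the middle (140,210) and the middle one nearest (135,320). The carrier base spans (355..550, 182..293) and its bar is swung back to the right. Now for the precise poses.

```bash
cat > m.py <<'E'
from h import *
t=dict(np.load("top0.npz")); s=dict(np.load("scene0.npz"))
P=cloud(t); Q=cloud(s)
# carrier base rectangle
def carrier(S,C,zt):
    # rays onto plane z=zt for the gray (non-black) pixels near the bench height
    g=S["frame"].astype(int).mean(-1)
    m=(g>38)&(C[...,0]>.43)&(C[...,0]<.6)&(C[...,1]>-.18)&(C[...,1]<.07)&(C[...,2]<.02)&(C[...,2]>-.01)
    m=cv2.morphologyEx(m.astype(np.uint8),cv2.MORPH_OPEN,np.ones((2,2)))
    n,l,st,_=cv2.connectedComponentsWithStats(m); k=1+np.argmax(st[1:,4]); X=C[l==k]
    return X,cv2.minAreaRect(X[:,:2].astype(np.float32)),np.median(X[:,2])
for n,S,C in(("top",t,P),("scene",s,Q)):
    X,rr,z=carrier(S,C,.005); print(n,"carrier",np.round(rr[0],4),np.round(rr[1],4),round(rr[2],2),z.round(4),len(X))
# posts
    for a,b in((-.15,-.1),(-.02,.02)):
        k=(C[...,0]>.45)&(C[...,0]<.58)&(C[...,1]>a)&(C[...,1]<b)&(C[...,2]>.06)&(C[...,2]<.155); X=C[k]
        rr=cv2.minAreaRect(X[:,:2].astype(np.float32)); print("  post",np.round(rr[0],4),np.round(rr[1],4),round(rr[2],2),len(X))
    k=(C[...,0]>.46)&(C[...,0]<.56)&(C[...,1]>-.26)&(C[...,1]<-.13)&(C[...,2]>.18)
    X=C[k]; vt=np.linalg.svd(X-X.mean(0),full_matrices=False)[2]; print("  bar dir",vt[0].round(3),X.mean(0).round(3))
    d=S["frame"].max(-1)<45; X=C[k&d]; print("  dark knob",len(X),X.mean(0).round(4) if len(X) else 0, X.min(0).round(3),X.max(0).round(3))
# tray
    k=(C[...,0]>.33)&(C[...,0]<.74)&(C[...,1]>.1)&(C[...,1]<.36)&(C[...,2]>.006)&(C[...,2]<.03)
    rr=cv2.minAreaRect(C[k][:,:2].astype(np.float32)); print("  tray",np.round(rr[0],4),np.round(rr[1],4),round(rr[2],2))
E
python3 m.py
```

```text
top carrier [ 0.5213 -0.0628] [0.1841 0.1016] 82.25 nan 2070
  post [ 0.5127 -0.133 ] [0.0171 0.0463] 86.43 174
  post [ 5.173e-01 -1.000e-04] [0.0041 0.0382] 87.64 42
  bar dir [-0.027 -0.37   0.928] [ 0.512 -0.172  0.259]
  dark knob 150 [ 0.5127 -0.1721  0.264 ] [ 0.502 -0.203  0.2  ] [ 0.524 -0.146  0.312]
  tray [0.5382 0.2304] [0.4037 0.256 ] 0.04
scene carrier [nan nan] [nan  0.] nan nan 3887
  post [ 0.5107 -0.1345] [0.0185 0.0495] 86.76 794
  post [ 0.5185 -0.0014] [0.0069 0.0432] 86.31 519
  bar dir [-0.009 -0.387  0.922] [ 0.505 -0.177  0.259]Traceback (most recent call last):
  File "m.py", line 20, in <module>
    d=S["frame"].max(-1)<45; X=C[k&d]; print("  dark knob",len(X),X.mean(0).round(4) if len(X) else 0, X.min(0).round(3),X.max(0).round(3))
                                                                                                       ~~~~~^^^
    return umr_minimum(a, axis, None, out, keepdims, initial, where)
ValueError: zero-size array to reduction operation minimum which has no identity
```

```bash
cat > lids.py <<'E'
from h import *
def lids(S,C,seeds):
    out=[]
    for sd in seeds:
        k=np.linalg.norm(C-np.array(sd),axis=-1)<.02
        c=C[k]
        for _ in range(4):
            mu=c.mean(0); n=np.linalg.svd(c-mu,full_matrices=False)[2][2]; n*=np.sign(n[2])
            d=(C-mu)@n; near=np.linalg.norm(C-mu,axis=-1)<.065
            kk=near&(np.abs(d)<.0025); c=C[kk&(np.linalg.norm(C-mu,axis=-1)<.04)]
        kk=near&(np.abs(d)<.0045) # panel, rim
        # outline with rim (rim top 5mm above)
        kr=near&(d>-.003)&(d<.008)
        m=cv2.morphologyEx(kr.astype(np.uint8),cv2.MORPH_OPEN,np.ones((2,2)))
        nn,l,st,_=cv2.connectedComponentsWithStats(m); q=1+np.argmax(st[1:,4]); X=C[l==q]
        ey=np.cross(n,[0,1,0.]); ey=-ey/np.linalg.norm(ey)  # ~ -? 
        ex=np.cross(ey,n)
        uv=np.c_[(X-mu)@ex,(X-mu)@ey].astype(np.float32)
        rr=cv2.minAreaRect(uv); 
        ctr=mu+rr[0][0]*ex+rr[0][1]*ey
        ang=(rr[2]+45)%90-45; 
        dx=ex*np.cos(np.radians(ang))+ey*np.sin(np.radians(ang))
        out.append((ctr,n,dx,np.round(rr[1],4),ang,len(X)))
    return out
if __name__=="__main__":
    seeds=[(.628,.205,.153),(.528,.219,.123),(.435,.221,.137)]
    for nm in("top","scene"):
        S=dict(np.load(nm+"0.npz"))
        for o in lids(S,cloud(S),seeds): print(nm,*[np.round(x,4) for x in o], "tilt",np.degrees(np.arccos(o[1][2])).round(2))
E
python3 lids.py
```

```text
top [0.6092 0.1674 0.1253] [-0.0357 -0.4927  0.8695] [ 0.381  -0.811  -0.4439] [0.1626 0.0559] 21.2555 772 tilt 29.6
top [0.5263 0.1983 0.11  ] [-0.0248 -0.4957  0.8681] [-0.0054 -0.8683 -0.496 ] [0.0598 0.138 ] -1.1242 708 tilt 29.76
top [0.4265 0.1949 0.1176] [-0.0416 -0.5252  0.85  ] [-0.0731 -0.8468 -0.5268] [0.064  0.1438] -5.665 773 tilt 31.79
scene [0.8239 0.2583 0.1872] [-0.0387 -0.5041  0.8628] [ 0.3667 -0.8104 -0.457 ] [0.1081 0.5179] 20.234 756 tilt 30.37
scene [0.581  0.2028 0.1151] [-0.0404 -0.4986  0.8659] [-0.1732 -0.85   -0.4975] [0.1644 0.0946] -11.3135 872 tilt 30.01
scene [0.6337 0.334  0.2058] [-0.0292 -0.5007  0.8651] [ 0.5886 -0.7081 -0.39  ] [0.0726 0.5897] 35.1112 1062 tilt 30.1
```

```bash
cat > lids.py <<'E'
from h import *
SE=[(.628,.205,.153),(.528,.219,.123),(.435,.221,.137)]
def edges(x):
    h,b=np.histogram(x,np.arange(-.08,.0801,.002)); h=np.convolve(h,[.25,.5,.25],'same'); M=np.median(h[h>.3*h.max()])/2
    i=np.where(h>M)[0]; c=(b[1:]+b[:-1])/2; i0,i1=i[0],i[-1]
    # linear interpolation of the crossing
    f=lambda a,o:c[a]+(c[o]-c[a])*(h[a]-M)/(h[a]-h[o])
    return f(i0,i0-1),f(i1,i1+1)
def lids(S,C,seeds,yaw,lo=-.0025,hi=.007):
    n=np.array([.5*-np.sin(-yaw)*-1,0,0]); 
    ex=np.array([-np.sin(yaw)*np.cos(np.pi/6),np.cos(yaw)*np.cos(np.pi/6),.5]); ey=np.array([-np.cos(yaw),-np.sin(yaw),0]); n=np.cross(ex,ey)
    out=[]
    for sd in seeds:
        mu=np.array(sd,float)
        k=np.linalg.norm(C-mu,axis=-1)<.02
        mu=mu+n*np.median((C[k]-mu)@n)
        for _ in range(3):
            D=C-mu; d,u,v=D@n,D@ex,D@ey
            kk=(d>lo)&(d<hi)
            eu=edges(u[kk&(abs(v)<.02)&(abs(u)<.075)]); ev=edges(v[kk&(abs(u)<.035)&(abs(v)<.045)])
            mu=mu+ex*sum(eu)/2+ey*sum(ev)/2
        # yaw by v-centre in two halves
        e1=edges(((C-mu)@ey)[(((C-mu)@ex)>0)&(((C-mu)@ex)<.035)&kk&(abs(v)<.045)]);e2=edges(((C-mu)@ey)[(((C-mu)@ex)<0)&(((C-mu)@ex)>-.035)&kk&(abs(v)<.045)])
        out.append((mu,np.diff(eu)[0],np.diff(ev)[0],np.degrees((sum(e1)-sum(e2))/2/.035)))
    return out
if __name__=="__main__":
    for nm in("top","scene"):
        S=dict(np.load(nm+"0.npz"));C=cloud(S)
        for o in lids(S,C,SE,np.radians(-4)): print(nm,*[np.round(x,4) for x in o])
E
python3 lids.py
python3 - <<'E'
from h import *
for nm in("top","scene"):
    S=dict(np.load(nm+"0.npz"));C=cloud(S);f=S["frame"].astype(int)
    k=(C[...,0]>.46)&(C[...,0]<.56)&(C[...,1]>-.26)&(C[...,1]<-.13)&(C[...,2]>.18)
    X=C[k]; print(nm,X[X[:,2]>.28].mean(0), X.max(0), np.percentile(X[X[:,2]<.27][:,0],[5,50,95]))
    # knob-side view
    # rack legs/rails: points high at z .12.. and cases region
    b=(C[...,0]>.44)&(C[...,0]<.58)&(C[...,1]>-.17)&(C[...,1]<.05)&(C[...,2]>.0025)&(C[...,2]<.02)
    m=cv2.morphologyEx(b.astype(np.uint8),cv2.MORPH_OPEN,np.ones((3,3)));n,l,st,_=cv2.connectedComponentsWithStats(m);q=1+np.argmax(st[1:,4])
    rr=cv2.minAreaRect(C[l==q][:,:2].astype(np.float32)); print(" base",rr)
    # nest rim: brighter pixels inside base
    g=(f.mean(-1)>130)&b; rr=cv2.minAreaRect(C[g&(abs(C[...,1]+.063)<.06)&(abs(C[...,0]-.514)<.04)][:,:2].astype(np.float32)); print(" nest",rr)
    for (a,c) in((.33,.37),):pass
    k=(C[...,0]>.34)&(C[...,0]<.73)&(C[...,1]>.11)&(C[...,1]<.34)&(f.min(-1)>150)&(C[...,2]<.03)&(C[...,2]>-.005)
    m=cv2.morphologyEx(k.astype(np.uint8),cv2.MORPH_OPEN,np.ones((2,2)))
    rr=cv2.minAreaRect(C[m>0][:,:2].astype(np.float32)); print(" tray",rr)
E
```

```text
top [0.6244 0.1987 0.1438] 0.098 0.0594 1.1931
top [0.528  0.2172 0.1208] 0.0965 0.056 1.0723
top [0.434  0.2168 0.1317] 0.0975 0.0596 0.3194
scene [0.624  0.1966 0.1424] 0.0993 0.0617 0.2674
scene [0.526  0.2155 0.1199] 0.0982 0.0614 0.2113
scene [0.43  0.215 0.13 ] 0.099 0.0613 0.4831
top [ 0.51103438 -0.18898258  0.30518198] [ 0.5239247  -0.14433657  0.31159522] [0.50459462 0.51320426 0.52234517]
 base ((0.515612781047821, -0.07367818057537079), (0.14900487661361694, 0.0931190624833107), 87.45536804199219)
 nest ((0.5170029997825623, -0.0632564052939415), (0.11342388391494751, 0.07292994856834412), 87.691650390625)
 tray ((0.5297912955284119, 0.22671368718147278), (0.12819676101207733, 0.3191753625869751), 78.54640197753906)
scene [ 0.50452857 -0.19379546  0.29857452] [ 0.51911253 -0.14498746  0.30888695] [0.50053205 0.50488838 0.51504047]
 base ((0.5161086916923523, -0.060106053948402405), (0.18842291831970215, 0.09855391085147858), 87.00262451171875)
 nest ((0.5166543126106262, -0.05991629883646965), (0.1138908639550209, 0.07435866445302963), 89.20800018310547)
 tray ((0.4868371784687042, 0.20505091547966003), (0.29476606845855713, 0.2820374369621277), 49.81196975708008)
```

```bash
cat > g.py <<'E'
from h import *
from scipy.spatial.transform import Rotation as R, Slerp
RY=np.radians(-3.5)      # yaw of the uphill direction relative to world y
up=np.array([-np.sin(RY)*np.cos(np.pi/6),np.cos(RY)*np.cos(np.pi/6),.5]); ac=np.array([-np.cos(RY),-np.sin(RY),0]); nn=np.cross(up,ac)
TILT=R.from_matrix(np.c_[-up,ac,-nn])          # tool x downhill, tool y across, z into slope
def down(yawdeg): return R.from_euler('xyz',[180,0,yawdeg],degrees=True)
PZ=.0187
def rows(p0,R0,p1,R1,n,pad=True):
    sl=Slerp([0,1],R.concatenate([R0,R1])); out=[]; p,q=p0,R0
    for i in range(1,n+1):
        a=p0+(p1-p0)*i/n; b=sl(i/n); t=(q.inv()*b).as_rotvec(degrees=True)/4; d=q.inv().apply(a-p)/.06
        out.append(np.round(np.r_[d,t],2).tolist())
        p=p+q.apply(np.array(out[-1][:3])*.06); q=q*R.from_rotvec(np.array(out[-1][3:])*4,degrees=True)
    for o in out: print([x+0 if x else 0 for x in o])
    print('max',np.abs(out).max(), 'err mm',np.round((p1-p)*1e3,2),'deg',np.degrees((q.inv()*R1).magnitude()).round(2)); return p,q
def now(r):
    s=r.sense(); return s["eef_pos"],R.from_euler('xyz',s["ee_rot"])
LID=dict(deep=np.array([.6242,.1977,.1431]),shallow=np.array([.527,.2163,.1204]),middle=np.array([.432,.2159,.1308]))
E
python3 - <<'E'
from g import *
from workcell import r
p,q=now(r); 
p,q=rows(p,q,np.array([.44,.36,.30]),R.from_euler('xyz',[180,0,-63],degrees=True),10)
T=LID["deep"]+nn*.10
rows(p,q,T,TILT,10)
print(T,TILT.as_euler('xyz',degrees=True))
E
```

```text
[0.39, 0.18, -0.13, 0, 0, 0.91]
[0.4, 0.15, -0.13, 0.01, 0, 0.91]
[0.4, 0.12, -0.13, 0, 0, 0.92]
[0.42, 0.1, -0.13, 0, 0, 0.91]
[0.42, 0.08, -0.13, 0, 0, 0.91]
[0.42, 0.04, -0.13, 0.01, -0.01, 0.91]
[0.43, 0.02, -0.13, 0, 0, 0.91]
[0.43, -0.01, -0.13, 0, 0, 0.92]
[0.42, -0.03, -0.13, 0, 0, 0.91]
[0.42, -0.06, -0.14, 0.01, 0, 0.91]
max 0.92 err mm [ 0.37 -0.09 -0.26] deg 0.01
[0.45, -0.11, 0.12, 0.2, -0.73, 0.74]
[0.45, -0.13, 0.09, 0.2, -0.73, 0.75]
[0.45, -0.15, 0.08, 0.2, -0.74, 0.74]
[0.45, -0.18, 0.05, 0.2, -0.73, 0.75]
[0.43, -0.2, 0.04, 0.2, -0.73, 0.74]
[0.43, -0.22, 0.01, 0.2, -0.73, 0.75]
[0.42, -0.24, 0, 0.2, -0.73, 0.74]
[0.4, -0.26, -0.02, 0.19, -0.73, 0.75]
[0.38, -0.28, -0.04, 0.2, -0.74, 0.74]
[0.37, -0.31, -0.05, 0.2, -0.73, 0.75]
max 0.75 err mm [-0.09  0.08 -0.17] deg 0.02
[0.62114757 0.14779326 0.22970254] [180.   30.  -93.5]
```

move_arm:
  moves:
    - [0.39,0.18,-0.13,0,0,0.91]
    - [0.4,0.15,-0.13,0.01,0,0.91]
    - [0.4,0.12,-0.13,0,0,0.92]
    - [0.42,0.1,-0.13,0,0,0.91]
    - [0.42,0.08,-0.13,0,0,0.91]
    - [0.42,0.04,-0.13,0.01,-0.01,0.91]
    - [0.43,0.02,-0.13,0,0,0.91]
    - [0.43,-0.01,-0.13,0,0,0.92]
    - [0.42,-0.03,-0.13,0,0,0.91]
    - [0.42,-0.06,-0.14,0.01,0,0.91]
  fingers: 0.72

```text
t: 1.35
eef_pos: [0.4409, 0.3583, 0.302]
ee_rot: [-3.139, 0.002, -1.105]
ft_force: [0.7, 0.4, -0.7]
grip_width: 0.075
finger_force: 0.0
```

move_arm:
  moves:
    - [0.45,-0.11,0.12,0.2,-0.73,0.74]
    - [0.45,-0.13,0.09,0.2,-0.73,0.75]
    - [0.45,-0.15,0.08,0.2,-0.74,0.74]
    - [0.45,-0.18,0.05,0.2,-0.73,0.75]
    - [0.43,-0.2,0.04,0.2,-0.73,0.74]
    - [0.43,-0.22,0.01,0.2,-0.73,0.75]
    - [0.42,-0.24,0,0.2,-0.73,0.74]
    - [0.4,-0.26,-0.02,0.19,-0.73,0.75]
    - [0.38,-0.28,-0.04,0.2,-0.74,0.74]
    - [0.37,-0.31,-0.05,0.2,-0.73,0.75]

```text
t: 2.6
eef_pos: [0.6222, 0.146, 0.2312]
ee_rot: [-3.141, 0.527, -1.636]
ft_force: [0.2, -0.1, -0.2]
grip_width: 0.0746
finger_force: 0.0
```

```bash
cat > w.py <<'E'
import sys
from g import *; from lids import lids
from workcell import r,viewer
def wrist():
    p,q=now(r); S=viewer.snapshot("wrist"); T=np.eye(4); T[:3,:3]=q.as_matrix(); T[:3,3]=p
    return S,cloud(S,T@S["T_tool_cam"])
E
python3 - <<'E'
from w import *
s=r.sense(); print(s["t"],s["eef_pos"],np.degrees(s["ee_rot"]),s["joint_pos"].round(2),s["ft_force"].round(1),s["grip_width"])
S,C=wrist(); print(S["T_tool_cam"].round(3).tolist())
cv2.imwrite("pics/w1.png",S["frame"][:,:,::-1])
for k in LID:
    try: print(k,*[np.round(x,4) for x in lids(S,C,[LID[k]],RY)[0]])
    except Exception as e: print(k,e)
E
```

```text
2.6 [0.62218781 0.14599056 0.23115303] [-179.9465522    30.22343662  -93.72238365] [ 0.21  0.38  0.12 -0.54 -1.21 -0.11] [ 0.2 -0.1 -0.2] 0.07462009178613781
[[0.001, 0.964, 0.268, 0.073], [1.0, -0.001, 0.0, 0.0], [0.0, 0.268, -0.964, -0.161], [0.0, 0.0, 0.0, 1.0]]
deep [0.6257 0.1975 0.1405] 0.0983 0.0585 0.3503
shallow [0.5286 0.2159 0.1178] 0.0974 0.0597 0.2281
middle [0.4334 0.2124 0.1263] 0.0899 0.0605 0.1318
```

View pics/w1.png

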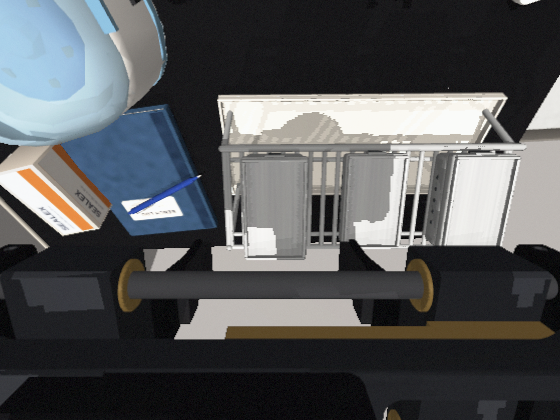

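The wrist view shows the deep lid at (275,205), shallow at (375,200) and middle at (475,195), all consistent with the other cameras to about 2 mm. Approaching the deep case along the slope normal.

Run:
```python
from g import *; from workcell import r
p,q=now(r); rows(p,q,np.array([.6251,.1976,.142])-nn*.0427,TILT,10)
```

```text
[-0.01, 0, 0.24, -0.01, 0, -0.01]
[0, 0.01, 0.24, 0, 0.01, -0.02]
[-0.01, 0, 0.25, -0.01, 0, -0.01]
[-0.01, 0.01, 0.24, 0, 0, -0.01]
[0, 0, 0.24, -0.01, 0.01, -0.02]
[-0.01, 0, 0.24, 0, 0, -0.01]
[-0.01, 0.01, 0.25, -0.01, 0, -0.01]
[-0.01, 0, 0.24, 0, 0.01, -0.01]
[0, 0, 0.24, -0.01, 0, -0.02]
[-0.01, 0.01, 0.24, 0, 0.01, -0.01]
max 0.25 err mm [ 0.24  0.13 -0.25] deg 0.02
```

move_arm:
  moves:
    - [-0.01,0,0.3,0,0,0]
    - [-0.01,0.01,0.3,0,0,0]
    - [-0.01,0.01,0.3,0,0,0]
    - [-0.01,0,0.3,0,0,0]
    - [-0.01,0.01,0.3,0,0,0]
    - [0,0,0.3,0,0,0]
    - [0,0,0.3,0,0,0]
    - [-0.01,0,0.2,0,0,0]
    - [0,0,0.12,0,0,0]
    - [0,0,0,0,0,0]

```text
t: 3.9
eef_pos: [0.6244, 0.2242, 0.1062]
ee_rot: [3.142, 0.525, -1.632]
ft_force: [-0.1, -0.1, 0.5]
grip_width: 0.0744
finger_force: 0.0
```

move_arm:
  moves:
    - [0,0,0,0,0,0]
    - [0,0,0,0,0,0]
    - [0,0,0,0,0,0]
    - [0,0,0,0,0,0]
    - [0,0,0,0,0,0]
    - [0,0,0,0,0,0]
    - [0,0,-0.1,0,0,0]
    - [0,0,-0.2,0,0,0]
    - [0,0,-0.4,0,0,0]
    - [0,0,-0.4,0,0,0]
  fingers: -1
  squeeze: 30

```text
t: 5.15
eef_pos: [0.6204, 0.1901, 0.1629]
ee_rot: [3.136, 0.524, -1.633]
ft_force: [-0.7, 0.0, -2.8]
grip_width: 0.06
finger_force: 29.9
```

Run:
```python
from w import *
s=r.sense(); print(s["eef_pos"],np.degrees(s["ee_rot"]),s["grip_width"],s["finger_force"],s["ft_force"])
S=viewer.snapshot("scene"); np.savez("scene1.npz",**S); T=viewer.snapshot("top"); np.savez("top1.npz",**T)
p,q=now(r); g=p+q.apply([0,0,-.0187]); print('grasp',g,'pred lid',g-q.apply([0,0,1])*.024)
for nm,X in(("scene",S),("top",T)):
    try:
        o=lids(X,cloud(X),[g-q.apply([0,0,1])*.024+q.apply([.03,0,0])],RY)[0]; print(nm,o, 'tool frame',q.inv().apply(o[0]-p))
    except Exception as e: print(e)
i=S["frame"][100:280,130:400]; cv2.imwrite("pics/s1.png",cv2.resize(i,None,fx=2.5,fy=2.5)[:,:,::-1])
```

```text
[0.62037718 0.19008418 0.16290718] [179.70699535  29.9989984  -93.5595606 ] 0.0599585068084523 29.877272145822644 [-0.74378767  0.04202944 -2.8270759 ]
grasp [0.62193381 0.18029996 0.18191392] pred lid [0.62114309 0.16829693 0.20268173]
scene (array([0.61532798, 0.13603862, 0.18248935]), np.float64(0.039033333333333364), np.float64(0.06153214285714291), np.float64(0.6116858007992722)) tool frame [ 0.03828418  0.00389216 -0.04155185]
top (array([0.59769202, 0.14142797, 0.19055758]), np.float64(0.023166666666666686), np.float64(0.016111111111111125), np.float64(-0.532032238335764)) tool frame [ 0.03049163  0.02180175 -0.04641917]
```

View pics/s1.png

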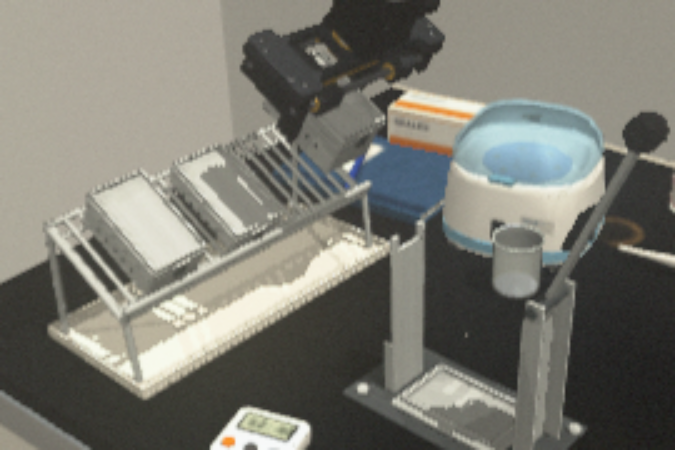

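The deep case is held (crop 340,130), with the other two undisturbed. Carrying it over the carrier and turning it level.

Run:
```python
from g import *; from workcell import r
p,q=now(r); rows(p,q,np.array([.5165,-.06,.25]),down(-92.8),10)
```

```text
[0.3, 0.15, -0.34, -0.01, 0.75, -0.02]
[0.31, 0.15, -0.31, -0.01, 0.75, -0.01]
[0.33, 0.15, -0.31, -0.01, 0.76, -0.02]
[0.35, 0.16, -0.28, 0, 0.75, -0.01]
[0.36, 0.15, -0.27, -0.01, 0.75, -0.02]
[0.38, 0.15, -0.24, -0.01, 0.75, -0.02]
[0.38, 0.16, -0.23, -0.01, 0.75, -0.01]
[0.4, 0.15, -0.2, -0.01, 0.76, -0.02]
[0.41, 0.16, -0.19, -0.01, 0.75, -0.01]
[0.41, 0.15, -0.16, 0, 0.75, -0.02]
max 0.76 err mm [-0.1  -0.21  0.09] deg 0.02
```

move_arm:
  moves:
    - [0.3,0.15,-0.34,-0.01,0.75,-0.02]
    - [0.31,0.15,-0.31,-0.01,0.75,-0.01]
    - [0.33,0.15,-0.31,-0.01,0.76,-0.02]
    - [0.35,0.16,-0.28,0,0.75,-0.01]
    - [0.36,0.15,-0.27,-0.01,0.75,-0.02]
    - [0.38,0.15,-0.24,-0.01,0.75,-0.02]
    - [0.38,0.16,-0.23,-0.01,0.75,-0.01]
    - [0.4,0.15,-0.2,-0.01,0.76,-0.02]
    - [0.41,0.16,-0.19,-0.01,0.75,-0.01]
    - [0.41,0.15,-0.16,0,0.75,-0.02]

```text
t: 6.5
eef_pos: [0.5148, -0.0588, 0.2466]
ee_rot: [3.135, -0.001, -1.62]
ft_force: [-0.0, 0.4, -3.5]
grip_width: 0.0596
finger_force: 29.9
```

Run:
```python
from w import *
for n in("scene","top","wrist"):
    for _ in range(2 if n=="scene" else 1): S=viewer.snapshot(n)
    np.savez(n+"2.npz",**S)
    if n=="scene": A=S["frame"]
    if n=="wrist": W=S["frame"]
s=r.sense(); print(s["eef_pos"],np.degrees(s["ee_rot"]),s["grip_width"],s["finger_force"],s["joint_pos"].round(2))
i=A[90:310,180:400]; i=cv2.resize(i,(440,440)); w=cv2.resize(W,(360,270)); c=np.zeros((440,800,3),np.uint8); c[:,:440]=i; c[:270,440:]=w
cv2.imwrite("pics/s2.png",c[:,:,::-1])
```

```text
[ 0.51571323 -0.05789379  0.24683482] [ 1.79755020e+02  1.10554505e-01 -9.28175457e+01] 0.059843621326797165 29.877591063268483 [ 0.2   0.19 -0.21 -0.   -1.18 -0.25]
```

View pics/s2.png

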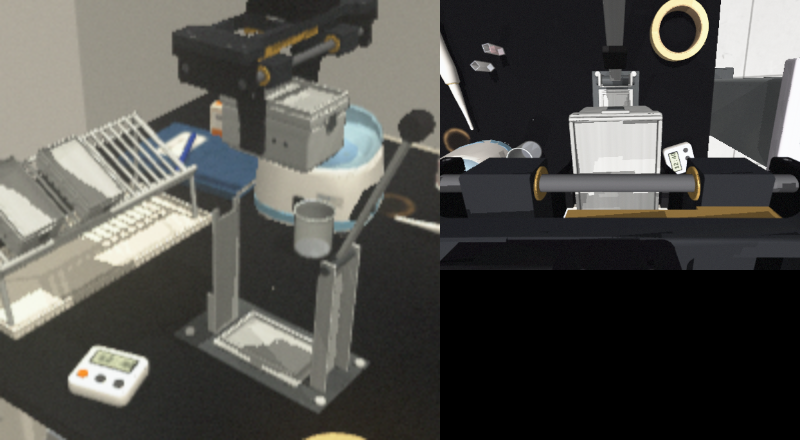

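The left view shows the deep case held level above the carrier (crop 310,120). The wrist view shows its lid at (615,150) in line with the hinge post. Next I'll measure the case's offset in the hand and the carrier centre.

```bash
cat > inhand.py <<'E'
from lids import edges
from h import *
import sys
def pct(x): return np.percentile(x,[2,98]).round(4)
def hand_wrist(S,lidz):   # lid panel at tool z = lidz (negative)
    C=cloud(S,S["T_tool_cam"])
    m=(abs(C[...,2]-lidz)<.004)&(abs(C[...,1])<.035)&(C[...,0]<.075)&(C[...,0]>.0)
    X=C[m]; 
    m2=(C[...,2]<lidz+.004)&(C[...,2]>lidz-.009)&(abs(C[...,1])<.04)&(C[...,0]<.08)&(C[...,0]>.0); Y=C[m2]
    print("wrist: n",len(X),"panel z",np.median(X[:,2]).round(4),"x max",np.percentile(Y[:,0],[97,99,99.8]).round(4),"y",edges(Y[:,1]))
def hand_scene(S,p,q,depth,foot):  # case in the tool frame
    C=cloud(S); D=(C-p)@q.as_matrix()
    m=(D[...,2]>foot-depth+.006)&(D[...,2]<foot-.010)&(abs(D[...,0])<.07)&(abs(D[...,1])<.05)
    Y=D[m]; e=Y[(Y[:,0]>.038)&(abs(Y[:,1])<.022)]; l=Y[(Y[:,1]>.02)&(abs(Y[:,0])<.035)&(abs(Y[:,0])>.014)]
    print("scene: end x",np.median(e[:,0]).round(4),len(e),"long side y",np.median(l[:,1]).round(4),len(l))
E
python3 - <<'E'
from w import *; from inhand import *
p,q=now(r)
hand_wrist(dict(np.load("wrist2.npz")),-.042); hand_scene(dict(np.load("scene2.npz")),p,q,.056,.014)
# carrier from scene0/top0/wrist2 : posts and base
S=dict(np.load("wrist2.npz")); T=np.eye(4);T[:3,:3]=q.as_matrix();T[:3,3]=p
CW=cloud(S,T@S["T_tool_cam"])
ey=np.array([np.cos(np.radians(87.2)),np.sin(np.radians(87.2))]); ex=np.array([ey[1],-ey[0]]) # along carrier -x (to +y), lateral
for n,C in(("top",cloud(dict(np.load("top0.npz")))),("scene",cloud(dict(np.load("scene0.npz")))),("wrist",CW)):
    a=(C[...,:2]-[.5165,-.062])@ey; b=(C[...,:2]-[.5165,-.062])@ex; z=C[...,2]
    f=lambda m,x:pct(x[m]) if m.sum()>10 else None
    print(n,"hinge post a",f((a<-.04)&(a>-.085)&(abs(b)<.04)&(z>.06)&(z<.155),a),"b",f((a<-.04)&(a>-.08)&(abs(b)<.04)&(z>.06)&(z<.155),b),"fork a",f((a>.04)&(a<.085)&(abs(b)<.04)&(z>.05)&(z<.155),a),"b",f((a>.04)&(a<.085)&(abs(b)<.04)&(z>.05)&(z<.155),b))
    m=(abs(a)<.12)&(abs(b)<.065)&(z>.003)&(z<.02)
    print("  base a",edges(np.clip(a[m]*.7,-.079,.079))if 0 else pct(a[m]),"b",edges(b[m&(abs(a)<.09)]))
    g=(z>.18)&(z<.29)&(a<-.06)&(a>-.16)&(abs(b)<.03); print("  bar b",f(g,b), np.median(b[g]).round(4) if g.sum() else 0)
E
```

```text
wrist: n 11835 panel z -0.0421 x max [0.0534 0.0543 0.0552] y (np.float64(-0.029316229116945064), np.float64(0.028212945590994465))
scene: end x 0.0565 266 long side y 0.0313 401
top hinge post a [-0.0774 -0.0629] b [-0.0222  0.0213] fork a [0.06   0.0711] b [-0.0213  0.0175]
  base a [-0.1025  0.1027] b (np.float64(-0.04738709677419352), np.float64(0.04666037735849068))
  bar b [-0.0079  0.0112] 0.0014
scene hinge post a [-0.0812 -0.0645] b [-0.0247  0.0206] fork a [0.0586 0.0636] b [-0.0216  0.0182]
  base a [-0.0916  0.0884] b (np.float64(-0.04955128205128203), np.float64(0.04506122448979603))
  bar b [-0.0119  0.0049] -0.0067
wrist hinge post a [-0.0783 -0.0619] b [-0.0228  0.0245] fork a None b None
  base a [-0.0874 -0.0211] b (np.float64(-0.04188888888888886), np.float64(0.04652941176470599))
  bar b [-0.0088  0.0104] 0.0009
```

Run:
```python
from g import *; from workcell import r
p,q=now(r); rows(p,q,np.array([.5168,-.057,.045]),down(-92.8),10)
```

```text
[0, 0, 0.34, 0.01, 0, 0]
[0, -0.01, 0.33, 0, 0.01, 0]
[0, 0, 0.34, 0.01, 0, 0]
[0, 0, 0.34, 0, 0, 0]
[-0.01, 0, 0.33, 0.01, 0, 0]
[0, -0.01, 0.34, 0.01, 0.01, 0]
[0, 0, 0.33, 0, 0, 0]
[0, 0, 0.34, 0.01, 0, 0]
[0, 0, 0.34, 0.01, 0, 0]
[0, -0.01, 0.33, 0, 0.01, 0]
max 0.34 err mm [-0.28  0.14 -0.23] deg 0.02
```

move_arm:
  moves:
    - [0,0,0.4,0.01,0,0]
    - [0,-0.01,0.4,0,0.01,0]
    - [0,0,0.4,0.01,0,0]
    - [-0.01,0,0.4,0,0,0]
    - [0,0,0.4,0.01,0,0]
    - [0,-0.01,0.4,0.01,0.01,0]
    - [0,0,0.4,0,0,0]
    - [0,0,0.4,0.01,0,0]
    - [0,0,0.16,0.01,0,0]
    - [0,0,0,0,0,0]

```text
t: 7.95
eef_pos: [0.5176, -0.0577, 0.0456]
ee_rot: [-3.141, -0.001, -1.619]
ft_force: [0.1, 0.4, -3.7]
grip_width: 0.0599
finger_force: 29.9
```

Run:
```python
from w import *
for i in range(4):
    s=r.sense(); print(s["eef_pos"],np.degrees(s["ee_rot"]).round(2),s["ft_force"].round(2))
    S=viewer.snapshot("scene") if i%2 else viewer.snapshot("top"); np.savez(("scene3.npz","top3.npz")[1-i%2],**S)
i=S["frame"][130:310,200:400]; cv2.imwrite("pics/s3.png",cv2.resize(i,None,fx=2.8,fy=2.8)[:,:,::-1])
```

```text
[ 0.5176243  -0.05768144  0.04564818] [-1.7997e+02 -6.0000e-02 -9.2780e+01] [ 0.13  0.43 -3.67]
[ 0.51828714 -0.05766843  0.04648369] [-1.7986e+02 -5.0000e-02 -9.2770e+01] [-0.45  0.1  -4.14]
[ 0.51862573 -0.05764458  0.04698072] [-1.7979e+02 -3.0000e-02 -9.2770e+01] [-0.07 -0.32 -4.  ]
[ 0.51874082 -0.05766827  0.04723668] [-1.7976e+02 -3.0000e-02 -9.2770e+01] [-0.18  0.09 -3.24]
```

View pics/s3.png

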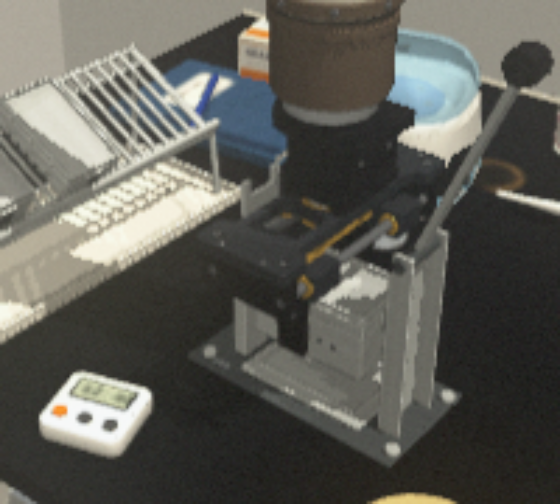

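The case is between the posts just above the nest (crop 345,340), about 2 mm to +x. I'll correct that and lower slowly.

move_arm:
  moves:
    - [-0.01,0.03,0,0,0,0]
    - [0,0,0.06,0,0,0]
    - [0,0,0.06,0,0,0]
    - [0,0,0.06,0,0,0]
    - [0,0,0.05,0,0,0]
    - [0,0,0.05,0,0,0]
    - [0,0,0.04,0,0,0]
    - [0,0,0.03,0,0,0]
    - [0,0,0,0,0,0]
    - [0,0,0,0,0,0]

```text
t: 9.4
eef_pos: [0.5162, -0.0572, 0.0254]
ee_rot: [-3.139, -0.001, -1.619]
ft_force: [-0.1, 0.1, -3.2]
grip_width: 0.0598
finger_force: 29.9
```

move_arm:
  moves:
    - [0,0,0.02,0,0,0]
    - [0,0,0.02,0,0,0]
    - [0,0,0.01,0,0,0]
    - [0,0,0.01,0,0,0]
    - [0,0,0,0,0,0]
    - [0,0,0,0,0,0]
    - [0,0,0,0,0,0]
    - [0,0,0,0,0,0]
    - [0,0,0,0,0,0]
    - [0,0,0,0,0,0]

```text
t: 10.65
eef_pos: [0.5161, -0.0572, 0.0217]
ee_rot: [-3.139, -0.001, -1.62]
ft_force: [-0.1, -0.0, -4.1]
grip_width: 0.06
finger_force: 29.9
```

move_arm:
  moves:
    - [0,0,0.02,0,0,0]
    - [0,0,0.01,0,0,0]
    - [0,0,0,0,0,0]
    - [0,0,0,0,0,0]
    - [0,0,0,0,0,0]
    - [0,0,0,0,0,0]
    - [0,0,0,0,0,0]
    - [0,0,0,0,0,0]
    - [0,0,0,0,0,0]
    - [0,0,0,0,0,0]

```text
t: 11.9
eef_pos: [0.5162, -0.0573, 0.0206]
ee_rot: [-3.139, -0.001, -1.619]
ft_force: [-1.8, 0.0, 5.8]
grip_width: 0.0598
finger_force: 29.9
```

move_arm:
  moves:
    - [0,0,0,0,0,0]
    - [0,0,0,0,0,0]
    - [0,0,0,0,0,0]
    - [0,0,-0.2,0,0,0]
    - [0,0,-0.5,0,0,0]
    - [0,0,-0.7,0,0,0]
    - [0,0,-0.7,0,0,0]
    - [0,0,-0.7,0,0,0]
    - [0,0,-0.7,0,0,0]
    - [0,0,-0.3,0,0,0]
  fingers: 0.72

```text
t: 13.15
eef_pos: [0.5165, -0.057, 0.2519]
ee_rot: [-3.133, 0.0, -1.619]
ft_force: [0.5, 0.3, -0.7]
grip_width: 0.075
finger_force: 0.0
```

```bash
cat > pre.py <<'E'
from w import *
def pre(name,back=.07,n=10):
    S=viewer.snapshot("scene"); o=lids(S,cloud(S),[LID[name]],RY)[0]; print("scene",*[np.round(x,4) for x in o])
    S=viewer.snapshot("top"); o=lids(S,cloud(S),[LID[name]],RY)[0]; print("top",*[np.round(x,4) for x in o])
    p,q=now(r); print(p)
    # the case set down: lid seen by the wrist camera
    rows(p,q,LID[name]+nn*back,TILT,n)
if __name__=="__main__":
    p,q=now(r); S,C=wrist(); np.savez("wrist4.npz",**S)
    k=(abs(C[...,0]-.5165)<.045)&(abs(C[...,1]+.0625)<.06)&(C[...,2]>.055)&(C[...,2]<.08)
    X=C[k]; print("set lid z",np.median(X[:,2]),"x",edges(X[:,0]-.5165) if 0 else np.percentile(X[:,0],[1,99]),np.percentile(X[:,1],[1,99]))
    A=X[abs(X[:,2]-np.median(X[:,2]))<.003]; print(np.linalg.svd(A-A.mean(0),full_matrices=False)[2][2])
    pre(sys.argv[1])
E
python3 pre.py middle
```

```text
set lid z 0.06280335470144024 x [0.48584472 0.54482761] [-0.11093365 -0.01573755]
[-7.32418179e-04 -3.11319545e-03  9.99994886e-01]
scene [0.4301 0.2151 0.13  ] 0.0992 0.0612 -0.0052
top [0.4303 0.24   0.1453] 0.0436 0.0522 -18.9582
[ 0.51578053 -0.05690622  0.24922865]
[-0.39, 0.16, 0.1, 0, -0.75, 0.02]
[-0.38, 0.17, 0.11, 0, -0.75, 0.02]
[-0.38, 0.16, 0.14, -0.01, -0.75, 0.02]
[-0.37, 0.16, 0.15, 0, -0.75, 0.02]
[-0.36, 0.17, 0.18, 0, -0.75, 0.02]
[-0.35, 0.16, 0.19, -0.01, -0.75, 0.01]
[-0.34, 0.17, 0.21, 0, -0.75, 0.02]
[-0.32, 0.17, 0.23, 0, -0.75, 0.02]
[-0.32, 0.16, 0.24, 0, -0.75, 0.02]
[-0.3, 0.17, 0.27, 0, -0.75, 0.02]
max 0.75 err mm [ 0.04 -0.14  0.22] deg 0.02
```

Deep case is seated: lid flat at z ≈ 0.063. On to the middle case.

move_arm:
  moves:
    - [-0.39,0.16,0.1,0,-0.75,0.02]
    - [-0.38,0.17,0.11,0,-0.75,0.02]
    - [-0.38,0.16,0.14,-0.01,-0.75,0.02]
    - [-0.37,0.16,0.15,0,-0.75,0.02]
    - [-0.36,0.17,0.18,0,-0.75,0.02]
    - [-0.35,0.16,0.19,-0.01,-0.75,0.01]
    - [-0.34,0.17,0.21,0,-0.75,0.02]
    - [-0.32,0.17,0.23,0,-0.75,0.02]
    - [-0.32,0.16,0.24,0,-0.75,0.02]
    - [-0.3,0.17,0.27,0,-0.75,0.02]

```text
t: 14.55
eef_pos: [0.4282, 0.1814, 0.1885]
ee_rot: [3.136, 0.523, -1.635]
ft_force: [0.3, 0.7, 0.2]
grip_width: 0.0753
finger_force: 0.0
```

```bash
cat > gr.py <<'E'
from w import *
L=np.array(eval(sys.argv[1])); d=float(sys.argv[2])   # lid centre, TCP depth beyond the lid panel
viewer.snapshot("top"); viewer.snapshot("scene"); viewer.snapshot("top")
S,C=wrist()
try: print("wrist lid",*[np.round(x,4) for x in lids(S,C,[L],RY)[0]])
except Exception as e: print(e)
p,q=now(r); print(p, r.sense()["ee_rot"]); T=L-nn*d
print("tool shift /.06:",(q.inv().apply(T-p)/.06).round(3),"turn/4deg",((q.inv()*TILT).as_rotvec(degrees=True)/4).round(2))
E
python3 gr.py "[.4325,.2165,.131]" .0337
```

```text
wrist lid [0.4317 0.2129 0.1267] 0.0919 0.0586 0.3056
[0.42909053 0.18040642 0.18914628] [ 3.13717485  0.52089654 -1.63384374]
tool shift /.06: [-0.043 -0.026  1.703] turn/4deg [ 0.05 -0.04 -0.02]
```

move_arm:
  moves:
    - [-0.02,-0.02,0.2,0,0,0]
    - [-0.02,0,0.2,0,0,0]
    - [0,0,0.2,0,0,0]
    - [0,0,0.2,0,0,0]
    - [0,0,0.2,0,0,0]
    - [0,0,0.2,0,0,0]
    - [0,0,0.2,0,0,0]
    - [0,0,0.2,0,0,0]
    - [0,0,0.1,0,0,0]
    - [0,0,0,0,0,0]

```text
t: 16.0
eef_pos: [0.4335, 0.2339, 0.1023]
ee_rot: [3.138, 0.522, -1.633]
ft_force: [-0.2, -0.5, 0.2]
grip_width: 0.0747
finger_force: 0.0
```

move_arm:
  moves:
    - [0,0,0,0,0,0]
    - [0,0,0,0,0,0]
    - [0,0,0,0,0,0]
    - [0,0,0,0,0,0]
    - [0,0,0,0,0,0]
    - [0,0,-0.1,0,0,0]
    - [0,0,-0.3,0,0,0]
    - [0,0,-0.5,0,0,0]
    - [0,0,-0.5,0,0,0]
    - [0,0,-0.2,0,0,0]
  fingers: -1
  squeeze: 30

```text
t: 17.25
eef_pos: [0.4315, 0.1852, 0.1881]
ee_rot: [-3.141, 0.524, -1.632]
ft_force: [0.2, 0.1, -2.2]
grip_width: 0.0599
finger_force: 30.0
```

Run:
```python
from g import *; from workcell import r
p,q=now(r); print(p,r.sense()["ft_force"]);rows(p,q,np.array([.517,-.06,.26]),down(-92.8),10)
```

```text
[0.43147424 0.18515082 0.1881072 ] [ 0.15741484  0.06043713 -2.17502475]
[0.29, -0.17, -0.3, -0.01, 0.75, -0.02]
[0.3, -0.16, -0.29, 0, 0.75, -0.02]
[0.31, -0.17, -0.27, -0.01, 0.75, -0.01]
[0.33, -0.17, -0.26, 0, 0.75, -0.02]
[0.35, -0.16, -0.24, -0.01, 0.75, -0.02]
[0.35, -0.17, -0.21, -0.01, 0.75, -0.02]
[0.37, -0.16, -0.2, 0, 0.75, -0.02]
[0.38, -0.17, -0.19, -0.01, 0.75, -0.01]
[0.38, -0.16, -0.16, 0, 0.75, -0.02]
[0.4, -0.16, -0.14, -0.01, 0.75, -0.02]
max 0.75 err mm [ 0.2   0.25 -0.14] deg 0.01
```

move_arm:
  moves:
    - [0.29,-0.17,-0.3,-0.01,0.75,-0.02]
    - [0.3,-0.16,-0.29,0,0.75,-0.02]
    - [0.31,-0.17,-0.27,-0.01,0.75,-0.01]
    - [0.33,-0.17,-0.26,0,0.75,-0.02]
    - [0.35,-0.16,-0.24,-0.01,0.75,-0.02]
    - [0.35,-0.17,-0.21,-0.01,0.75,-0.02]
    - [0.37,-0.16,-0.2,0,0.75,-0.02]
    - [0.38,-0.17,-0.19,-0.01,0.75,-0.01]
    - [0.38,-0.16,-0.16,0,0.75,-0.02]
    - [0.4,-0.16,-0.14,-0.01,0.75,-0.02]

```text
t: 18.5
eef_pos: [0.5165, -0.06, 0.2576]
ee_rot: [3.137, -0.002, -1.619]
ft_force: [0.6, 0.3, -2.1]
grip_width: 0.0599
finger_force: 30.0
```

```bash
cat > hold.py <<'E'
from w import *; from inhand import *
lz,dep,zt=map(float,sys.argv[1:4])   # lid in tool z, depth, wanted TCP z
for _ in range(3): S=viewer.snapshot("scene")
p,q=now(r); hand_scene(S,p,q,dep,lz+dep)
hand_wrist(viewer.snapshot("wrist"),lz)
p,q=now(r); print(p,q.as_euler('xyz',degrees=True).round(2)); off=float(sys.argv[4]) if len(sys.argv)>4 else 0
ax=np.array([np.cos(np.radians(-92.8)),np.sin(np.radians(-92.8)),0])
T=np.array([.516,-.0628,zt])-ax*off
print("shift",(q.inv().apply(T-p)/.06).round(3),"turn",((q.inv()*down(-92.8)).as_rotvec(degrees=True)/4).round(2))
E
python3 hold.py -.033 .042 .10
```

```text
scene: end x 0.0511 183 long side y 0.029 235
wrist: n 11694 panel z -0.0311 x max [0.0492 0.0501 0.0513] y (np.float64(-0.028415919282511165), np.float64(0.029008090614886826))
[ 0.51612653 -0.059015    0.25712613] [ 1.7972e+02  3.0000e-02 -9.2800e+01]
shift [ 0.064 -0.014  2.619] turn [ 0.07  0.01 -0.  ]
```

move_arm:
  moves:
    - [0.02,-0.01,0.4,0.07,0,0]
    - [0.02,0,0.4,0,0,0]
    - [0,0,0.4,0,0,0]
    - [0,0,0.4,0,0,0]
    - [0,0,0.4,0,0,0]
    - [0,0,0.4,0,0,0]
    - [0,0,0.2,0,0,0]
    - [0,0,0.1,0,0,0]
    - [0,0,0,0,0,0]
    - [0,0,0,0,0,0]

```text
t: 19.95
eef_pos: [0.518, -0.0618, 0.0967]
ee_rot: [-3.138, -0.0, -1.619]
ft_force: [-0.3, 0.4, -2.5]
grip_width: 0.0595
finger_force: 30.0
```

```bash
python3 hold.py -.0311 .042 .079 .001
```

```text
scene: end x 0.0517 119 long side y 0.0294 152
wrist: n 10551 panel z -0.031 x max [0.0624 0.0633 0.0789] y (np.float64(-0.028369690011481014), np.float64(0.029011784511784607))
[ 0.51762092 -0.06188038  0.09642161] [-1.7985e+02 -3.0000e-02 -9.2750e+01]
shift [-0.     0.027  0.29 ] turn [-0.04 -0.01  0.01]
```

move_arm:
  moves:
    - [0,0.03,0.06,-0.04,0,0]
    - [0,0,0.08,0,0,0]
    - [0,0,0.06,0,0,0]
    - [0,0,0.05,0,0,0]
    - [0,0,0.04,0,0,0]
    - [0,0,0.03,0,0,0]
    - [0,0,0.02,0,0,0]
    - [0,0,0,0,0,0]
    - [0,0,0,0,0,0]
    - [0,0,0,0,0,0]

```text
t: 21.4
eef_pos: [0.5156, -0.0618, 0.0756]
ee_rot: [3.141, -0.001, -1.619]
ft_force: [0.1, -0.5, -2.4]
grip_width: 0.0596
finger_force: 30.0
```

move_arm:
  moves:
    - [0,0,0.01,0,0,0]
    - [0,0,0.01,0,0,0]
    - [0,0,0.01,0,0,0]
    - [0,0,0,0,0,0]
    - [0,0,0,0,0,0]
    - [0,0,0,0,0,0]
    - [0,0,0,0,0,0]
    - [0,0,0,0,0,0]
    - [0,0,0,0,0,0]
    - [0,0,0,0,0,0]

```text
t: 22.65
eef_pos: [0.5155, -0.0618, 0.0737]
ee_rot: [3.14, -0.001, -1.619]
ft_force: [-0.5, -0.4, -1.8]
grip_width: 0.0598
finger_force: 30.0
```

move_arm:
  moves:
    - [0,0,0.01,0,0,0]
    - [0,0,0.01,0,0,0]
    - [0,0,0,0,0,0]
    - [0,0,0,0,0,0]
    - [0,0,0,0,0,0]
    - [0,0,0,0,0,0]
    - [0,0,0,0,0,0]
    - [0,0,0,0,0,0]
    - [0,0,0,0,0,0]
    - [0,0,0,0,0,0]

```text
t: 23.9
eef_pos: [0.5156, -0.0619, 0.0736]
ee_rot: [3.141, -0.001, -1.619]
ft_force: [-2.4, 1.6, 6.2]
grip_width: 0.0598
finger_force: 30.0
```

Contact and seated. Release and lift.

move_arm:
  moves:
    - [0,0,0,0,0,0]
    - [0,0,0,0,0,0]
    - [0,0,0,0,0,0]
    - [0,0,-0.2,0,0,0]
    - [0,0,-0.5,0,0,0]
    - [0,0,-0.7,0,0,0]
    - [0,0,-0.7,0,0,0]
    - [0,0,-0.6,0,0,0]
    - [0,0,-0.3,0,0,0]
    - [0,0,0,0,0,0]
  fingers: 0.72

```text
t: 25.15
eef_pos: [0.5165, -0.0617, 0.2547]
ee_rot: [-3.138, 0.0, -1.619]
ft_force: [0.1, 0.2, -0.6]
grip_width: 0.0749
finger_force: 0.0
```

```bash
sed -i 's/>.055)&(C\[...,2\]<.08)/>.097)\&(C[...,2]<.115)/' pre.py; python3 pre.py shallow
```

```text
set lid z 0.10478053889758024 x [0.48587033 0.54448723] [-0.1122337  -0.01692364]
[-0.00131891 -0.00252493  0.99999594]
scene [0.5261 0.2152 0.1198] 0.0986 0.0616 -0.2004
  return _methods._mean(a, axis=axis, dtype=dtype,
  ret = ret.dtype.type(ret / rcount)
Traceback (most recent call last):
  File "pre.py", line 13, in <module>
    pre(sys.argv[1])
    ~~~^^^^^^^^^^^^^
  File "pre.py", line 4, in pre
    S=viewer.snapshot("top"); o=lids(S,cloud(S),[LID[name]],RY)[0]; print("top",*[np.round(x,4) for x in o])
                                ~~~~^^^^^^^^^^^^^^^^^^^^^^^^^^^
  File "lids.py", line 20, in lids
    eu=edges(u[kk&(abs(v)<.02)&(abs(u)<.075)]); ev=edges(v[kk&(abs(u)<.035)&(abs(v)<.045)])
  File "lids.py", line 5, in edges
    i=np.where(h>M)[0]; c=(b[1:]+b[:-1])/2; i0,i1=i[0],i[-1]
                                                  ~^^^
IndexError: index 0 is out of bounds for axis 0 with size 0
```

Run:
```python
from g import *; from workcell import r
p,q=now(r); rows(p,q,LID["shallow"]+nn*.07,TILT,10)
```

```text
[-0.41, 0, 0.12, 0.01, -0.75, 0.02]
[-0.39, 0.01, 0.14, 0.01, -0.75, 0.01]
[-0.4, 0, 0.15, 0.01, -0.75, 0.02]
[-0.38, 0, 0.18, 0.01, -0.75, 0.02]
[-0.37, 0.01, 0.2, 0.01, -0.76, 0.01]
[-0.36, 0.01, 0.22, 0.01, -0.75, 0.02]
[-0.35, 0, 0.24, 0, -0.75, 0.02]
[-0.34, 0.01, 0.25, 0.01, -0.75, 0.01]
[-0.32, 0.01, 0.27, 0.01, -0.75, 0.02]
[-0.31, 0, 0.29, 0.01, -0.75, 0.02]
max 0.76 err mm [-0.18 -0.06 -0.28] deg 0.02
```

move_arm:
  moves:
    - [-0.41,0,0.12,0.01,-0.75,0.02]
    - [-0.39,0.01,0.14,0.01,-0.75,0.01]
    - [-0.4,0,0.15,0.01,-0.75,0.02]
    - [-0.38,0,0.18,0.01,-0.75,0.02]
    - [-0.37,0.01,0.2,0.01,-0.76,0.01]
    - [-0.36,0.01,0.22,0.01,-0.75,0.02]
    - [-0.35,0,0.24,0,-0.75,0.02]
    - [-0.34,0.01,0.25,0.01,-0.75,0.01]
    - [-0.32,0.01,0.27,0.01,-0.75,0.02]
    - [-0.31,0,0.29,0.01,-0.75,0.02]

```text
t: 26.55
eef_pos: [0.5251, 0.182, 0.1806]
ee_rot: [3.141, 0.524, -1.632]
ft_force: [0.6, -0.1, 0.4]
grip_width: 0.0747
finger_force: 0.0
```

```bash
python3 gr.py "[.5275,.2168,.1205]" .0245
```

```text
wrist lid [0.5277 0.2145 0.117 ] 0.0942 0.0585 0.607
[0.5255151  0.18081445 0.18127115] [ 3.14158371  0.52133466 -1.63135376]
tool shift /.06: [-0.017  0.003  1.586] turn/4deg [ 0.   -0.03  0.01]
```

move_arm:
  moves:
    - [-0.02,0,0.2,0,0,0]
    - [0,0,0.2,0,0,0]
    - [0,0,0.2,0,0,0]
    - [0,0,0.2,0,0,0]
    - [0,0,0.2,0,0,0]
    - [0,0,0.2,0,0,0]
    - [0,0,0.2,0,0,0]
    - [0,0,0.15,0,0,0]
    - [0,0,0.05,0,0,0]
    - [0,0,0,0,0,0]

```text
t: 28.0
eef_pos: [0.529, 0.2304, 0.0996]
ee_rot: [-3.14, 0.523, -1.631]
ft_force: [1.2, 0.5, 0.6]
grip_width: 0.0748
finger_force: 0.0
```

move_arm:
  moves:
    - [0,0,0,0,0,0]
    - [0,0,0,0,0,0]
    - [0,0,0,0,0,0]
    - [0,0,0,0,0,0]
    - [0,0,0,0,0,0]
    - [0,0,-0.1,0,0,0]
    - [0,0,-0.3,0,0,0]
    - [0,0,-0.5,0,0,0]
    - [0,0,-0.5,0,0,0]
    - [0,0,-0.2,0,0,0]
  fingers: -1
  squeeze: 30

```text
t: 29.25
eef_pos: [0.5266, 0.1816, 0.1852]
ee_rot: [-3.136, 0.524, -1.63]
ft_force: [-0.3, 0.9, -2.1]
grip_width: 0.0597
finger_force: 30.0
```

Run:
```python
from g import *; from workcell import r
p,q=now(r); print(p,r.sense()["ft_force"]);rows(p,q,np.array([.517,-.06,.26]),down(-92.8),10)
```

```text
[0.52657252 0.18157549 0.18523065] [-0.29716424  0.93829779 -2.074943  ]
[0.29, -0.01, -0.31, -0.01, 0.75, -0.02]
[0.3, -0.01, -0.29, -0.01, 0.75, -0.01]
[0.32, -0.01, -0.28, -0.02, 0.75, -0.02]
[0.33, 0, -0.26, -0.01, 0.75, -0.01]
[0.34, -0.01, -0.25, -0.01, 0.75, -0.02]
[0.36, -0.01, -0.22, -0.01, 0.76, -0.02]
[0.37, 0, -0.21, -0.01, 0.75, -0.01]
[0.38, -0.01, -0.18, -0.02, 0.75, -0.02]
[0.38, -0.01, -0.17, -0.01, 0.75, -0.01]
[0.4, 0, -0.14, -0.01, 0.75, -0.02]
max 0.76 err mm [-0.03  0.06  0.27] deg 0.01
```

move_arm:
  moves:
    - [0.29,-0.01,-0.31,-0.01,0.75,-0.02]
    - [0.3,-0.01,-0.29,-0.01,0.75,-0.01]
    - [0.32,-0.01,-0.28,-0.02,0.75,-0.02]
    - [0.33,0,-0.26,-0.01,0.75,-0.01]
    - [0.34,-0.01,-0.25,-0.01,0.75,-0.02]
    - [0.36,-0.01,-0.22,-0.01,0.76,-0.02]
    - [0.37,0,-0.21,-0.01,0.75,-0.01]
    - [0.38,-0.01,-0.18,-0.02,0.75,-0.02]
    - [0.38,-0.01,-0.17,-0.01,0.75,-0.01]
    - [0.4,0,-0.14,-0.01,0.75,-0.02]

```text
t: 30.5
eef_pos: [0.5163, -0.0597, 0.2573]
ee_rot: [3.137, -0.002, -1.619]
ft_force: [-0.3, -0.3, -1.6]
grip_width: 0.0599
finger_force: 30.0
```

```bash
python3 hold.py -.022 .030 .135
```

```text
scene: end x 0.0512 84 long side y 0.0292 118
wrist: n 10155 panel z -0.0228 x max [0.0497 0.0507 0.0516] y (np.float64(-0.028792477302204886), np.float64(0.029311538461538555))
[ 0.51639854 -0.05871851  0.25696587] [ 1.7975e+02  4.0000e-02 -9.2800e+01]
shift [ 0.07  -0.006  2.033] turn [ 0.06  0.01 -0.  ]
```

move_arm:
  moves:
    - [0.02,0,0.4,0.06,0,0]
    - [0.02,0,0.4,0,0,0]
    - [0,0,0.4,0,0,0]
    - [0,0,0.4,0,0,0]
    - [0,0,0.3,0,0,0]
    - [0,0,0.15,0,0,0]
    - [0,0,0.05,0,0,0]
    - [0,0,0,0,0,0]
    - [0,0,0,0,0,0]
    - [0,0,0,0,0,0]

```text
t: 31.95
eef_pos: [0.517, -0.0616, 0.1321]
ee_rot: [-3.14, -0.001, -1.619]
ft_force: [-0.4, -0.1, -2.1]
grip_width: 0.0595
finger_force: 30.0
```

```bash
python3 hold.py -.0228 .030 .117 .0015
```

```text
scene: end x 0.0507 68 long side y 0.0295 91
wrist: n 11965 panel z -0.0227 x max [0.074  0.0758 0.0791] y (np.float64(-0.028359254498714608), np.float64(0.028817282321899833))
[ 0.51676674 -0.06161065  0.13170543] [-1.7994e+02 -4.0000e-02 -9.2760e+01]
shift [-0.005  0.012  0.245] turn [-0.02 -0.01  0.01]
```

move_arm:
  moves:
    - [0,0.01,0.06,-0.02,0,0]
    - [0,0,0.06,0,0,0]
    - [0,0,0.05,0,0,0]
    - [0,0,0.04,0,0,0]
    - [0,0,0.03,0,0,0]
    - [0,0,0.03,0,0,0]
    - [0,0,0.02,0,0,0]
    - [0,0,0,0,0,0]
    - [0,0,0,0,0,0]
    - [0,0,0,0,0,0]

```text
t: 33.4
eef_pos: [0.5161, -0.0616, 0.1142]
ee_rot: [3.141, -0.001, -1.619]
ft_force: [0.4, 0.3, -1.9]
grip_width: 0.0597
finger_force: 30.0
```

move_arm:
  moves:
    - [0,0,0.01,0,0,0]
    - [0,0,0.01,0,0,0]
    - [0,0,0.01,0,0,0]
    - [0,0,0,0,0,0]
    - [0,0,0,0,0,0]
    - [0,0,0,0,0,0]
    - [0,0,0,0,0,0]
    - [0,0,0,0,0,0]
    - [0,0,0,0,0,0]
    - [0,0,0,0,0,0]

```text
t: 34.65
eef_pos: [0.5161, -0.0616, 0.1123]
ee_rot: [3.141, -0.001, -1.619]
ft_force: [0.8, 1.1, -2.3]
grip_width: 0.0596
finger_force: 30.0
```

move_arm:
  moves:
    - [0,0,0.01,0,0,0]
    - [0,0,0.01,0,0,0]
    - [0,0,0,0,0,0]
    - [0,0,0,0,0,0]
    - [0,0,0,0,0,0]
    - [0,0,0,0,0,0]
    - [0,0,0,0,0,0]
    - [0,0,0,0,0,0]
    - [0,0,0,0,0,0]
    - [0,0,0,0,0,0]

```text
t: 35.9
eef_pos: [0.5164, -0.0616, 0.1119]
ee_rot: [-3.141, -0.001, -1.619]
ft_force: [-1.7, 0.9, 5.2]
grip_width: 0.0596
finger_force: 30.0
```

Shallow case seated; release, rise above knob height and measure the knob.

move_arm:
  moves:
    - [0,0,0,0,0,0]
    - [0,0,0,0,0,0]
    - [0,0,0,0,0,0]
    - [0,0,-0.2,0,0,0]
    - [0,0,-0.5,0,0,0]
    - [0,0,-0.7,0,0,0]
    - [0,0,-0.8,0,0,0]
    - [0,0,-0.8,0,0,0]
    - [0,0,-0.6,0,0,0]
    - [0,0,-0.2,0,0,0]
  fingers: 0.72

```text
t: 37.15
eef_pos: [0.517, -0.0615, 0.3425]
ee_rot: [-3.136, 0.0, -1.619]
ft_force: [0.3, 0.5, -0.4]
grip_width: 0.0748
finger_force: 0.0
```

Run:
```python
from w import *
p,q=now(r); S,C=wrist()
k=(abs(C[...,0]-.5165)<.045)&(abs(C[...,1]+.0625)<.06)&(C[...,2]>.125)&(C[...,2]<.145); X=C[k]
A=X[abs(X[:,2]-np.median(X[:,2]))<.003]; print("lid",np.median(X[:,2]),np.percentile(X,[1,99],axis=0).round(4).tolist(),np.linalg.svd(A-A.mean(0),full_matrices=False)[2][2].round(4))
h=np.array([.513,-.1327,.147]); e=np.array([.049,.9988,0])
T=viewer.snapshot("top"); Sc=viewer.snapshot("scene")
for n,C in(("wrist",C),("scene",cloud(Sc)),("top",cloud(T)),("scene0",cloud(dict(np.load("scene0.npz"))))):
    D=C-h; a=D@e; z=D[...,2]; b=D@np.array([.9988,-.049,0]); rr=np.hypot(a,z)
    m=(rr>.14)&(rr<.18)&(z>.1)&(abs(b)<.03)&(a<-.02)
    bar=(rr>.06)&(rr<.135)&(z>.04)&(abs(b)<.03)&(a<0)
    if m.sum()>5: print(n,m.sum(),"knob mean",C[m].mean(0).round(4),"ang",np.degrees(np.arctan2(np.median(z[m]),np.median(a[m]))).round(1),"b",pct(b[m]) if 0 else np.percentile(b[m],[3,50,97]).round(4))
    if bar.sum()>5: print("   bar ang",np.degrees(np.arctan2(np.median(z[bar]),np.median(a[bar]))).round(1),"b",np.percentile(b[bar],[3,50,97]).round(4))
cv2.imwrite("pics/s5.png",np.hstack([cv2.resize(Sc["frame"][90:310,180:400],(400,400)),cv2.resize(S["frame"],(400,400))])[:,:,::-1])
print(p)
```

```text
lid 0.13479329269883594 [[0.4864, -0.112, 0.1324], [0.5451, -0.0167, 0.1405]] [-1.e-03 -6.e-04  1.e+00]
wrist 1312 knob mean [ 0.5109 -0.188   0.3038] ang 109.1 b [-0.0077  0.0005  0.0088]
   bar ang 110.0 b [-0.0089  0.0005  0.0096]
scene 262 knob mean [ 0.5047 -0.1935  0.2978] ang 112.0 b [-0.01   -0.0077  0.0065]
   bar ang 110.9 b [-0.0112 -0.0064  0.0047]
top 29 knob mean [ 0.5068 -0.1958  0.3059] ang 111.6 b [-0.0078 -0.0035  0.0045]
scene0 263 knob mean [ 0.5046 -0.1935  0.2979] ang 112.1 b [-0.0104 -0.0078  0.0064]
   bar ang 111.1 b [-0.0118 -0.0064  0.0045]
[ 0.5169614  -0.06148025  0.34250168]
```

View pics/s5.png

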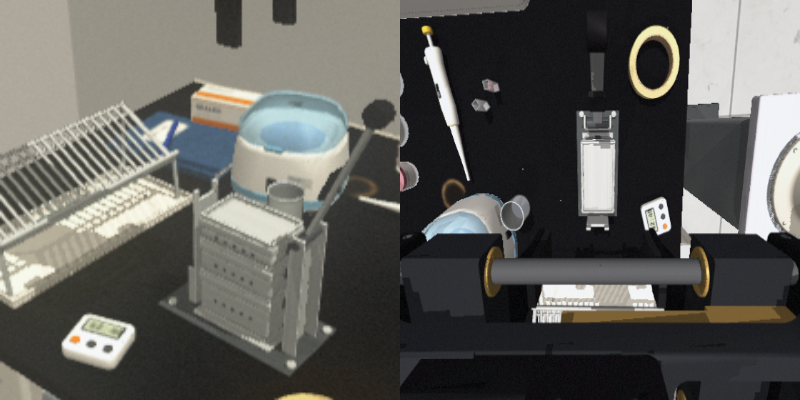

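The column is neatly stacked (crop 250,270) and its lid is flat at z ≈ 0.135. The knob is at about (375,112), with the bar at ≈110.5°. Moving over the knob.

move_arm:
  moves:
    - [0.4,0,0,0,0,0]
    - [0.6,0,0,0,0,0]
    - [0.6,0,0,0,0,0]
    - [0.4,0,0,0,0,0]
    - [0.12,0,0.1,0,0,0]
    - [0,0,0.3,0,0,0]
    - [0,0,0.3,0,0,0]
    - [0,0,0.25,0,0,0]
    - [0,0,0.1,0,0,0]
    - [0,0,0,0,0,0]
  fingers: 0.15

```text
t: 38.55
eef_pos: [0.51, -0.1884, 0.2758]
ee_rot: [3.14, -0.001, -1.619]
ft_force: [-0.3, -0.7, 0.5]
grip_width: 0.0498
finger_force: 0.0
```

move_arm:
  moves:
    - [0,0,0,0,0,0]
    - [0,0,0,0,0,0]
    - [0,0,0,0,0,0]
    - [0,0,0,0,0,0]
    - [0,0,0,0,0,0]
    - [0,0,0,0,0,0]
    - [0,0,0,0,0,0]
    - [0,0,0,0,0,0]
    - [0,0,0,0,0,0]
    - [0,0,0,0,0,0]
  fingers: -1
  squeeze: 12

```text
t: 39.8
eef_pos: [0.5108, -0.1886, 0.2765]
ee_rot: [-3.14, -0.001, -1.619]
ft_force: [5.1, -0.9, -0.5]
grip_width: 0.0179
finger_force: 12.0
```

```bash
cat > arc.py <<'E'
from w import *
h=np.array([.513,-.1327,.147]); e=np.array([.049,.9988,0]); z=np.array([0,0,1.])
p,q=now(r); s=r.sense(); print(p,np.degrees(s["ee_rot"]).round(1),s["ft_force"].round(1),s["grip_width"],s["joint_pos"].round(2))
g=p+q.apply([0,0,-PZ]); d=g-h; print("grasp a,z,r,ang",d@e,d[2],np.hypot(d@e,d[2]),np.degrees(np.arctan2(d[2],d@e)),"b",d@np.array([.9988,-.049,0]))
a0=np.degrees(np.arctan2(d[2],d@e)); a1,n,tilt=map(float,sys.argv[1:4])
# rows: grasp point moves round the hinge, tool pitch changes by tilt in total
R0=q; tot=0; rad0=np.hypot(d@e,d[2])
P=p.copy(); Q=q; n=int(n)
for i in range(1,n+1):
    th=np.radians(a0+(a1-a0)*i/n); rad=rad0
    G=h+e*rad*np.cos(th)+z*rad*np.sin(th)+np.array([.9988,-.049,0])*(d@np.array([.9988,-.049,0]))*(1-i/n)
    Qn=q*R.from_rotvec([0,tilt*i/n,0],degrees=True); Pn=G+Qn.apply([0,0,PZ])
    sh=np.round(Q.inv().apply(Pn-P)/.06,2); tu=np.round((Q.inv()*Qn).as_rotvec(degrees=True)/4,2)
    P=P+Q.apply(sh*.06); Q=Q*R.from_rotvec(tu*4,degrees=True); print([float(x)+0 for x in np.r_[sh,tu]])
E
python3 arc.py 50 10 0
```

```text
[ 0.51079324 -0.18855344  0.27645721] [-1.799e+02 -1.000e-01 -9.270e+01] [ 5.1 -0.9 -0.5] 0.017879421013013423 [-0.06  0.21 -0.1   0.   -1.26  0.01]
grasp a,z,r,ang -0.055877216129307086 0.14815718654864748 0.1583439774932158 110.66387710561808 b 0.0005118440303570268
[-0.27, 0.0, -0.08, 0.0, 0.0, 0.0]
[-0.27, 0.0, -0.06, 0.0, 0.0, 0.0]
[-0.28, 0.0, -0.03, 0.0, 0.0, 0.0]
[-0.28, 0.0, 0.0, 0.0, 0.0, 0.0]
[-0.27, 0.0, 0.04, 0.0, 0.0, 0.0]
[-0.28, 0.0, 0.06, 0.0, 0.0, 0.0]
[-0.26, 0.0, 0.09, 0.0, 0.0, 0.0]
[-0.25, 0.0, 0.11, 0.0, 0.0, 0.0]
[-0.24, 0.01, 0.15, 0.0, 0.0, 0.0]
[-0.23, 0.0, 0.17, 0.0, 0.0, 0.0]
```

move_arm:
  moves:
    - [-0.27,-0.01,-0.09,0,0,0]
    - [-0.27,0,-0.06,0,0,0]
    - [-0.28,0,-0.03,0,0,0]
    - [-0.28,0,0,0,0,0]
    - [-0.27,0,0.04,0,0,0]
    - [-0.28,0,0.06,0,0,0]
    - [-0.26,0,0.09,0,0,0]
    - [-0.25,0,0.11,0,0,0]
    - [-0.24,0,0.15,0,0,0]
    - [-0.23,0,0.17,0,0,0]

```text
t: 41.05
eef_pos: [0.518, -0.0301, 0.249]
ee_rot: [3.14, -0.001, -1.619]
ft_force: [3.1, -3.0, 0.1]
grip_width: 0.0176
finger_force: 12.0
```

```bash
python3 arc.py 2 10 0
```

```text
[ 0.51797013 -0.03009959  0.24900043] [ 1.799e+02 -1.000e-01 -9.280e+01] [ 3.1 -3.   0.1] 0.0176478015755071 [ 0.26  0.19 -0.21  0.   -1.18 -0.3 ]
grasp a,z,r,ang 0.10273914713873598 0.12070040651812167 0.15850526959200653 49.59585723752272 b -3.8231782639934936e-05
[-0.16, 0.0, 0.15, 0.0, 0.0, 0.0]
[-0.15, 0.0, 0.16, 0.0, 0.0, 0.0]
[-0.13, 0.0, 0.17, 0.0, 0.0, 0.0]
[-0.12, 0.0, 0.19, 0.0, 0.0, 0.0]
[-0.11, 0.0, 0.19, 0.0, 0.0, 0.0]
[-0.08, 0.0, 0.2, 0.0, 0.0, 0.0]
[-0.07, 0.0, 0.21, 0.0, 0.0, 0.0]
[-0.06, 0.0, 0.21, 0.0, 0.0, 0.0]
[-0.03, 0.0, 0.22, 0.0, 0.0, 0.0]
[-0.02, 0.0, 0.22, 0.0, 0.0, 0.0]
```

move_arm:
  moves:
    - [-0.16,0,0.15,0,0,0]
    - [-0.15,0,0.16,0,0,0]
    - [-0.13,0,0.17,0,0,0]
    - [-0.12,0,0.19,0,0,0]
    - [-0.11,0,0.19,0,0,0]
    - [-0.08,0,0.2,0,0,0]
    - [-0.07,0,0.2,0,0,0]
    - [-0.06,0,0.2,0,0,0]
    - [-0.03,0,0.2,0,0,0]
    - [-0.02,0,0.15,0,0,0]

```text
t: 42.3
eef_pos: [0.5205, 0.0244, 0.1401]
ee_rot: [3.14, -0.002, -1.619]
ft_force: [0.3, -4.2, 1.2]
grip_width: 0.0181
finger_force: 12.0
```

```bash
python3 arc.py -1 5 0
```

```text
[0.52052251 0.02438541 0.14011598] [ 1.799e+02 -1.000e-01 -9.280e+01] [ 0.3 -4.2  1.2] 0.018108462253506444 [ 0.36  0.29 -0.36  0.   -0.92 -0.41]
grasp a,z,r,ang 0.15729514644577597 0.011815923271860151 0.15773832488702483 4.295958381334027 b -0.0001502643603554098
[0.0, 0.0, 0.05, 0.0, 0.0, 0.0]
[-0.01, 0.0, 0.05, 0.0, 0.0, 0.0]
[0.0, 0.0, 0.05, 0.0, 0.0, 0.0]
[0.0, 0.0, 0.04, 0.0, 0.0, 0.0]
[0.0, 0.0, 0.05, 0.0, 0.0, 0.0]
```

move_arm:
  moves:
    - [0,0,0.05,0,0,0]
    - [0,0,0.05,0,0,0]
    - [0,0,0.04,0,0,0]
    - [0,0,0.03,0,0,0]
    - [0,0,0.02,0,0,0]
    - [0,0,0,0,0,0]
    - [0,0,0,0,0,0]
    - [0,0,0,0,0,0]
    - [0,0,0,0,0,0]
    - [0,0,0,0,0,0]

```text
t: 43.55
eef_pos: [0.5206, 0.0247, 0.1295]
ee_rot: [3.14, -0.001, -1.619]
ft_force: [-2.8, -0.4, -1.7]
grip_width: 0.018
finger_force: 12.0
```

move_arm:
  moves:
    - [0,0,0.02,0,0,0]
    - [0,0,0.02,0,0,0]
    - [0,0,0.02,0,0,0]
    - [0,0,0,0,0,0]
    - [0,0,0,0,0,0]
    - [0,0,0,0,0,0]
    - [0,0,0,0,0,0]
    - [0,0,0,0,0,0]
    - [0,0,0,0,0,0]
    - [0,0,0,0,0,0]

```text
t: 44.8
eef_pos: [0.5207, 0.0247, 0.1261]
ee_rot: [3.141, -0.001, -1.619]
ft_force: [-4.9, 2.3, 3.9]
grip_width: 0.0175
finger_force: 12.0
```

move_arm:
  moves:
    - [0,0,0.02,0,0,0]
    - [0,0,0.01,0,0,0]
    - [0,0,0,0,0,0]
    - [0,0,0,0,0,0]
    - [0,0,0,0,0,0]
    - [0,0,0,0,0,0]
    - [0,0,0,0,0,0]
    - [0,0,0,0,0,0]
    - [0,0,0,0,0,0]
    - [0,0,0,0,0,0]

```text
t: 46.05
eef_pos: [0.5207, 0.0247, 0.1259]
ee_rot: [3.141, -0.001, -1.618]
ft_force: [-8.5, 1.7, 10.9]
grip_width: 0.0182
finger_force: 12.0
```

Hard stop at the bottom: the position holds while the force rises to 11 N. Release and rise.

move_arm:
  moves:
    - [0,0,0,0,0,0]
    - [0,0,0,0,0,0]
    - [0,0,0,0,0,0]
    - [0,0,0,0,0,0]
    - [0,0,-0.1,0,0,0]
    - [0,0,-0.4,0,0,0]
    - [0,0,-0.7,0,0,0]
    - [0,0,-0.7,0,0,0]
    - [-0.3,0,-0.6,0,0,0]
    - [-0.3,0,-0.2,0,0,0]
  fingers: 0.15

```text
t: 47.3
eef_pos: [0.5237, 0.0615, 0.2892]
ee_rot: [-3.137, 0.001, -1.619]
ft_force: [0.4, -0.0, -0.8]
grip_width: 0.0499
finger_force: 0.0
```

Run:
```python
from w import *
T=viewer.snapshot("top"); Sc=viewer.snapshot("scene"); S,C=wrist()
h=np.array([.513,-.1327,.147]); e=np.array([.049,.9988,0])
for n,C in(("wrist",C),("scene",cloud(Sc))):
    D=C-h; a=D@e; z=D[...,2]; b=D@np.array([.9988,-.049,0])
    for lo,hi in((.02,.05),(.05,.08),(.08,.11),(.15,.17)):
        m=(a>lo)&(a<hi)&(abs(b)<.006)&(abs(z)<.03); print(n,lo,m.sum(),np.percentile(C[m][:,2],[50,90]).round(4) if m.sum()>5 else 0)
cv2.imwrite("pics/s6.png",np.hstack([cv2.resize(Sc["frame"][90:310,180:400],(400,400)),cv2.resize(S["frame"],(400,400))])[:,:,::-1])
```

```text
wrist 0.02 494 [0.1482 0.1492]
wrist 0.05 463 [0.1483 0.1496]
wrist 0.08 418 [0.1482 0.1491]
wrist 0.15 240 [0.1563 0.1577]
scene 0.02 105 [0.1488 0.1502]
scene 0.05 63 [0.1496 0.151 ]
scene 0.08 77 [0.1495 0.1504]
scene 0.15 28 [0.1577 0.159 ]
```

View pics/s6.png

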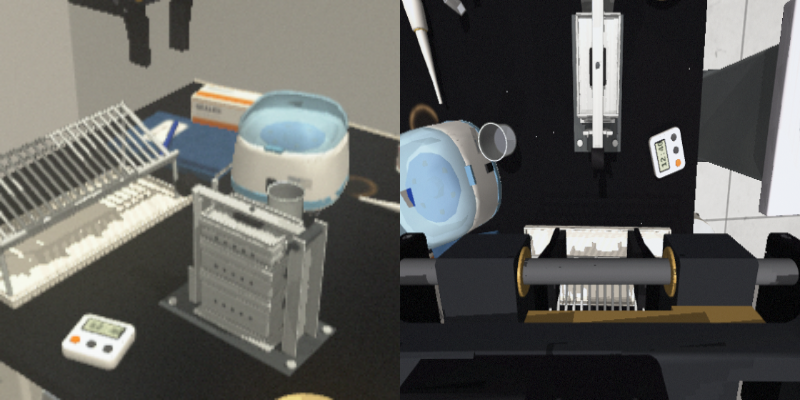

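The bar lies level over the column, at a constant height of about 0.148 m along its length, and sits in the fork (crop 205,195). The column is square, and the timer and beaker haven't moved. Handing in.

```bash
python3 -c "
from workcell import r; print(r.sign_off())"
```

```text
the job is handed in; nothing more can be done
None
```

The three cases are stacked deep, middle, shallow in the carrier and the retaining bar is fully down in its fork; I handed the job in at about 47 s of the 70 s allowed, with the timer, tape and beaker left untouched.

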